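Check a hand probe on two sprung contact stations

ROBOT

A 6-joint arm with a two-finger parallel gripper is mounted at the origin on a cart in front of the work surface, level with it; the furniture and walls round the work are solid. World frame = base frame: x ahead of the robot, y to its left, z up, the work surface at z = 0. Lengths are in mm, angles in rad, forces in N, time in s.
With the tool pointing down it reaches from about 350 to 850 mm from the base axis. Payload 8.1 kg.
Tool frame: the origin (TCP) lies on the front face of the gripper's body, between the roots of the fingers; the fingertips stand 84 mm ahead of it and the grasp point (between the pads) lies 65 mm ahead of it (env.hold_point_z is the distance from the TCP to the grasp point, in mm); z points along the fingers, y is the direction in which the jaws open and shut (so a half turn about z gives the same grasp; the last joint's range is limited). The gripper opens to 93 mm and grips with 3 to 60 N. Pads are 15 mm wide; open, the fingers measure 128 mm over their backs; the gripper's body (75 mm by 188 mm) begins 65 mm behind the grasp point.
Start: joints at [-1.39, 0.13, 1.488, -0, 1.523, -0.085], TCP at [157.629, -578.929, 302.735] pointing down, gripper open.
Joint ranges: [-2.96, 2.96], [-0.89, 2.26], [0.02, 2.5], [-1.34, 4.48], [0, 2.73], [-2.66, 2.66]. Speed limits (rad/s): [2.39, 2.39, 2.79, 3.14, 3.14, 3.14].

INTERFACE

Orientations are given as a rotation vector (axis times angle).
In Python, from cell import env gives the robot as it stands.
- The arm moves only by the tool arm_command, never from a script. Its argument "deltas" is a list of rows, each a list of 3 entries, a list of its own where there are three numbers: the finger opening in m, from 0 to 0.093, then the shift along the tool's x, y, z in m, then the turn about the tool's z in degrees. In form: [[fingers, [tx, ty, tz], yaw], ...]. A call has 1 to 12 rows; each row shifts and turns the pose as measured when the row begins, along the tool's axes as they then stand; what a row does not reach is not made up. A row lasts 1/12 s, in which the tool goes at most 41.7 mm and 7.16 degrees, less where a joint would pass 70% of its speed; a pose out of reach is approached as far as the arm can. A call with a gripper value outside its range is refused whole. The fingers move at their own pace and stop on an object; the grip force is fixed at half the most. Time passes only in rows, so rows that do not move let the fingers close. It gives the time, the measured TCP pose, the force and the opening at its end, in the units of the state.
- env.get_obs(): the state, without advancing time (a new reading comes with each control period).
- env.snapshot(name): name is "scene" or "top"; returns a dict with "img" (384x512x3 uint8, red, green, blue), "intrinsics" (3x3 intrinsics, pixels), "dist_coeffs" ([k1, k2, p1, p2, k3] as OpenCV has them; the pictures are not rectified), "pose" (4x4, takes a point from camera to world coordinates). Camera axes: x right, y down, z forward; pixel columns grow to the right and rows downward; lengths in mm; the calibration is good to about 2 mm. A picture is of the moment at which its call begins. There is no depth.
- env.job_done(): hands the job in, once; it reports no verdict.
Trained networks look in a picture, given as the dict that the camera call returned (one of the last four; its "shot" number tells which), for a name from the list of things; names that differ only in an ending like _2 or _b are one class to them, and where a whole thing is asked for, a point or a joint stands for the part that bears it (a point fixed in the world has none). Each returns a list of dicts, best first, with "p" (0 to 1); they miss things now and then, are a little off and sometimes report something else, mostly with a low value. They report only what shows in the picture. A call takes as long as a camera call. They do not tell look-alikes from the thing itself.
- env.search_frame(label, picture): "extent" ([left, top, width, height] as shares, 0 to 1, of the picture: columns of its width, rows of its height, round what is visible of it).
The state is a dict: "time": time; "qpos": joint angles; "qd": joint speeds; "tau": joint torques, N m; "tcp_pos": TCP position; "ee_rot": TCP orientation; "force": force on the tool from outside, world axes, zero at the start; "wrist_torque": the same for the moment, N m; "width": finger opening in mm.
Only numpy, scipy, OpenCV 4.12 (cv2) and the standard library are available. Lean on these libraries where they do the work, as an engineer would, in place of code of your own. Each camera call takes 0.05 s, during which the arm holds its last target.

TASK

Take the hand probe from its sloping rest and check it on the two stations: with its ball tip gently press in first the round foot, then the square foot, near the middle of the foot and so that you see the foot give, holding it there a moment. Then lay the probe back in its rest as it lay and let go, leaving everything else where it stands.

Things in the scene. Friction and masses are not known exactly. Their poses are not given: they have to be found in the camera images.
- probe: loose hand probe, 168 mm, 0.11 to 0.23 kg: ball tip, slim stem, round metal body, square black handle. Origin at the ball centre; z runs along it from ball to handle: stem (radius 3.5 mm) to z = 60 mm, body (radius 12 mm) to 105 mm, handle (24 x 24 mm, sides facing x and y) to 165 mm, end button to 168 mm. Centre of mass near z = 90 mm. In the rest, y is level and x points up out of the trough
- probe_ball (a point): centre of the probe's ball tip (5 mm radius)
- probe_handle (a point): middle of the probe's square handle, 135 mm from the ball centre: grip here, across the two sides that face y; in the rest it leans roughly to the robot's right (-y), 35 deg or less toward the robot
- probe_rest: fixed rest, 110 x 75 mm base with a V trough. Origin at the table under the base's middle; z up. The probe lies in it leaning 35 deg from vertical, handle up toward -x, ball at (35, 0, 35 mm). Trough holds the round body 62 to 100 mm from the ball, its shoulder on an end plate with a 16 mm slot open upward; the handle stands free. Lift straight up out, set straight down in, at the same lean
- round_station: fixed steel check station: round base 94 mm across, round-fronted guard, round spring foot 26 mm across. Origin at the table under the middle of the foot; x to its back, z up. Foot's face centre rests at (0, 0, 75 mm), leaning 40 deg from vertical toward -x. A flat chip guard hangs over it, z = 117 to 123 mm, from x = -20 mm back to its post at x = 40 mm, 26 mm either side: reach the foot obliquely, from -x and above
- round_face (a point): centre of the outer face of the round foot; it moves with the foot
- round_axis (a point): point 100 mm straight out from the round foot's face along its axis (come from there; pressing is the opposite way); the feet face up and roughly to the robot's right, 35 deg or less toward the robot; it moves with the foot
- round_foot (a joint): the round foot: slides inward along its own axis; 0 = sprung fully out, 0.008 = fully in. The spring needs about 1.5 N to start and 5.5 N to go fully in; it comes out again by itself
- square_station: fixed steel check station: square base 94 x 86 mm, square-fronted guard, square spring foot 25 x 25 mm. Origin at the table under the middle of the foot; x to its back, z up. Foot's face centre rests at (0, 0, 75 mm), leaning 40 deg from vertical toward -x. A flat chip guard hangs over it, z = 117 to 123 mm, from x = -20 mm back to its post at x = 40 mm, 26 mm either side: reach the foot obliquely, from -x and above
- square_face (a point): centre of the outer face of the square foot; it moves with the foot
- square_axis (a point): point 100 mm straight out from the square foot's face along its axis (come from there; pressing is the opposite way); the feet face up and roughly to the robot's right, 35 deg or less toward the robot; it moves with the foot
- square_foot (a joint): the square foot: slides inward along its own axis; 0 = sprung fully out, 0.008 = fully in. The spring needs about 1.5 N to start and 5.5 N to go fully in; it comes out again by itself
- coupling_c: bystander: pipe coupling with a green nut, 56 mm tall, upright; origin at its foot
- screwdriver_a: bystander: screwdriver with a red handle, 166 mm long, lying down; origin under its middle
- collet_0: bystander: steel collet, 28 mm across, 36 mm tall; origin at its foot
- ring_gauge_a: bystander: black-rimmed ring gauge, 65 mm across, 20 mm high; origin at its foot
Things that resemble listed ones, but are neither listed nor needed, are in the scene too. What is shaped like the round_station but orange or red is not meant.

How it is judged:
By the outcome, as a careful person would: the job done as asked, in the order asked, and still so for the second after the job is handed in, with the robot touching nothing.
It also fails if it takes over 61 s, if anything falls off the work surface, if the arm or the gripper's body presses on something with over 40 N, if the wrist force passes 120 N, or if a joint passes its speed limit or range.

## Working session

There is one attempt and no reset: what is moved stays moved. The work goes in short steps, Python scripts to look and compute and a tool call to move; the robot and the scene stay as the last step left them, time stands still between calls to the robot, and variables do not carry over. Pictures are saved under pics/ and viewed, and the job is handed in when it is done.

Besides the shell and the picture viewer there is one more tool, called after "Emit:" as name(argument=value, ...), one argument or row to a line, values as JSON. arm_command: Moves the arm, as the interface text tells. Its arguments: {"type":"object","properties":{"deltas":{"type":"array"}},"required":["deltas"]}

```bash
ls -la; mkdir -p pics
cat > h.py <<'E'
import numpy as np, cv2, json
from cell import env
from scipy.spatial.transform import Rotation as R
def save(s,n): cv2.imwrite(f'pics/{n}.png', s['img'][:,:,::-1])
E
python3 - <<'E'
from h import *
o=env.get_obs()
for k,v in o.items(): print(k,np.round(v,3))
for n in ['scene','top']:
    s=env.snapshot(n); save(s,n+'0')
    print(n,s.keys(),np.round(s['intrinsics'],1).tolist(),s['dist_coeffs'],np.round(s['pose'],3).tolist())
    for l in ['probe','probe_ball','probe_handle','probe_rest','round_station','round_face','square_station','square_face','coupling_c','screwdriver_a','collet_0','ring_gauge_a']:
        try:
            r=env.search_frame(l,s)
            print(l,[(round(d['p'],2),[round(float(d['extent'][0])*512),round(float(d['extent'][1])*384),round(float(d['extent'][2])*512),round(float(d['extent'][3])*384)]) for d in r[:3]])
        except Exception as e: print(l,e)
E
```

```text
total 12
drwxr-xr-x  3 agent agent 4096 Dec  7 14:11 .
drwxr-xr-x 23 root  root  4096 Dec  7 14:11 ..
drwxr-xr-x  2 agent agent 4096 Dec  7 14:11 pics
time 0.0
qpos [-1.39   0.131  1.489  0.     1.523 -0.085]
qd [ 0.002 -0.     0.    -0.     0.    -0.   ]
tau [ 0.0000e+00 -5.5984e+01 -4.9176e+01  7.7000e-02  3.6000e-02 -0.0000e+00]
tcp_pos [ 157.573 -578.523  301.691]
ee_rot [-3.112 -0.416  0.   ]
force [ 0.    -0.635 -0.791]
wrist_torque [-0.025  0.018 -0.058]
width 92.89
scene dict_keys(['img', 'intrinsics', 'dist_coeffs', 'pose', 'shot']) [[465.3, 0.0, 257.7], [0.0, 465.3, 194.7], [0.0, 0.0, 1.0]] [0.06094585 0.         0.         0.         0.        ] [[-0.543, -0.583, 0.604, -350.341], [-0.84, 0.361, -0.405, 569.165], [0.018, -0.727, -0.686, 1096.128], [0.0, 0.0, 0.0, 1.0]]
probe [(0.69, [273, 205, 16, 17]), (0.62, [136, 212, 31, 45])]
probe_ball [(0.82, [136, 214, 30, 36]), (0.6, [227, 175, 25, 47])]
probe_handle [(0.8, [136, 210, 32, 41])]
probe_rest [(0.9, [133, 229, 36, 41])]
round_station [(0.76, [368, 162, 15, 36]), (0.64, [225, 178, 30, 46]), (0.22, [270, 202, 18, 19])]

[... 362 characters left out ...]
.         0.         0.        ] [[-0.027, -0.992, 0.127, 337.234], [-1.0, 0.027, -0.002, -18.413], [-0.001, -0.127, -0.992, 1472.05], [0.0, 0.0, 0.0, 1.0]]
probe [(0.63, [129, 171, 23, 15])]
probe_ball [(0.56, [308, 156, 29, 33]), (0.51, [135, 174, 16, 11])]
probe_handle [(0.59, [132, 171, 17, 14])]
probe_rest [(0.84, [123, 162, 41, 37])]
round_station [(0.76, [357, 198, 33, 27]), (0.63, [225, 155, 29, 30]), (0.61, [352, 143, 34, 29])]
round_face []
square_station [(0.85, [311, 159, 27, 30])]
square_face [(0.47, [134, 174, 16, 11])]
coupling_c [(0.49, [309, 156, 30, 34])]
screwdriver_a [(0.47, [267, 166, 10, 40])]
collet_0 [(0.48, [277, 220, 9, 4])]
ring_gauge_a [(0.82, [174, 155, 23, 20])]
```

Run:
```python
import cv2
for n,(x0,y0,w,h) in {'scene':(110,130,290,180),'top':(100,120,300,130)}.items():
    i=cv2.imread(f'pics/{n}0.png'); c=i[y0:y0+h,x0:x0+w]
    k=800/w if 800/w*h<600 else 600/h
    cv2.imwrite(f'pics/{n}0c.png',cv2.resize(c,None,fx=k,fy=k,interpolation=cv2.INTER_CUBIC)[:600,:800])
```

```text
(no output)
```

View pics/scene0.png

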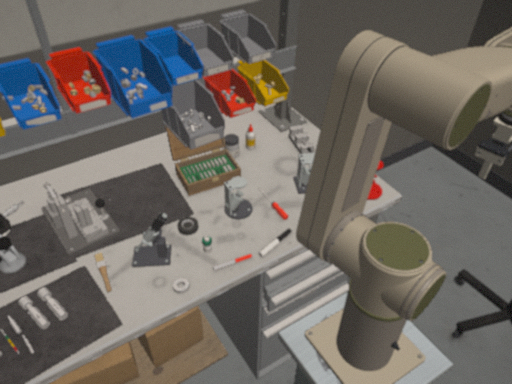

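View pics/scene0c.png

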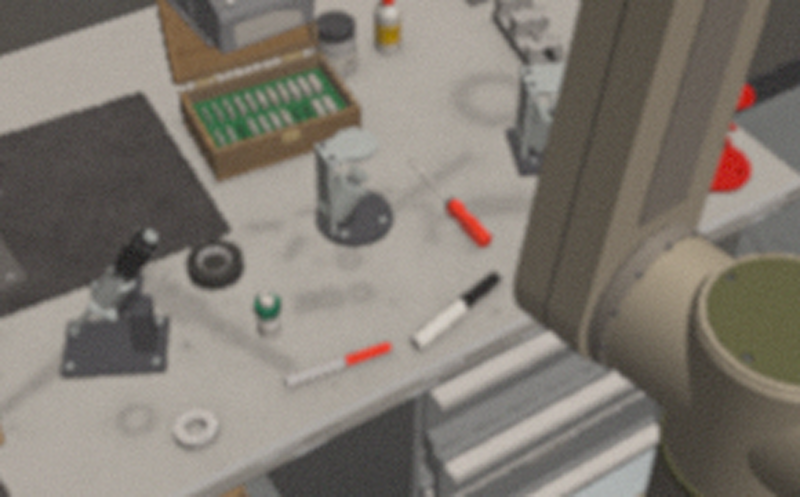

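View pics/top0c.png

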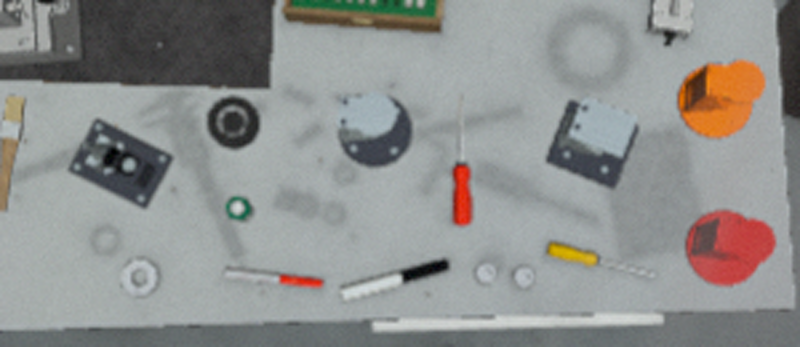

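View pics/top0.png

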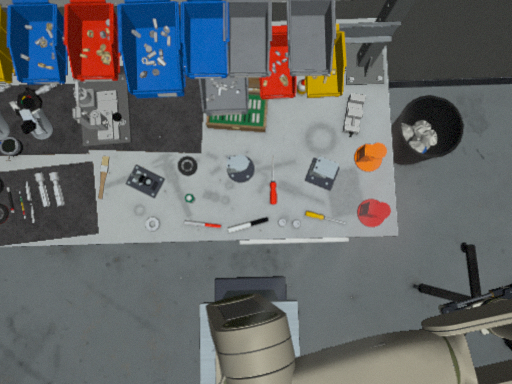

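```bash
cat >> h.py <<'E'
def crop(s,n,box,k):
    x0,y0,w,h=box
    c=cv2.resize(s['img'][y0:y0+h,x0:x0+w,::-1],None,fx=k,fy=k,interpolation=cv2.INTER_CUBIC)
    for x in range(x0,x0+w,5):
        cv2.line(c,(int((x-x0+.5)*k),0),(int((x-x0+.5)*k),4 if x%10 else 12),(0,255,255),1)
        if x%10==0: cv2.putText(c,str(x),(int((x-x0+.5)*k)+2,12),0,.4,(0,255,255),1)
    for y in range(y0,y0+h,5):
        cv2.line(c,(0,int((y-y0+.5)*k)),(4 if y%10 else 12,int((y-y0+.5)*k)),(0,255,255),1)
        if y%10==0: cv2.putText(c,str(y),(14,int((y-y0+.5)*k)+4),0,.4,(0,255,255),1)
    cv2.imwrite(f'pics/{n}.png',c); return c
def proj(s,P):
    T=np.linalg.inv(s['pose']); rv=cv2.Rodrigues(T[:3,:3])[0]
    return cv2.projectPoints(np.asarray(P,float).reshape(-1,3),rv,T[:3,3],np.asarray(s['intrinsics'],float),np.asarray(s['dist_coeffs'],float))[0][:,0]
def back(s,px,z):
    p=cv2.undistortPoints(np.asarray(px,float).reshape(-1,1,2),np.asarray(s['intrinsics'],float),np.asarray(s['dist_coeffs'],float))[:,0]
    d=np.c_[p,np.ones(len(p))]@s['pose'][:3,:3].T; c=s['pose'][:3,3]
    return c+d*((z-c[2])/d[:,2])[:,None]
def avg(n,k=6):
    ss=[env.snapshot(n) for _ in range(k)]; s=dict(ss[-1]); s['img']=np.mean([q['img'] for q in ss],0).round().astype(np.uint8); return s
E
python3 - <<'E'
from h import *
import pickle
t=avg('top',6); s=avg('scene',6); pickle.dump((t,s),open('v0.pkl','wb'))
crop(t,'t_rest',(115,150,60,60),10)
crop(t,'t_round',(215,143,50,50),12)
crop(t,'t_sq',(295,148,50,50),12)
crop(s,'s_rest',(120,200,60,75),8)
crop(s,'s_round',(210,165,60,60),10)
crop(s,'s_sq',(285,145,45,55),10)
E
```

```text
(no output)
```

View pics/t_rest.png

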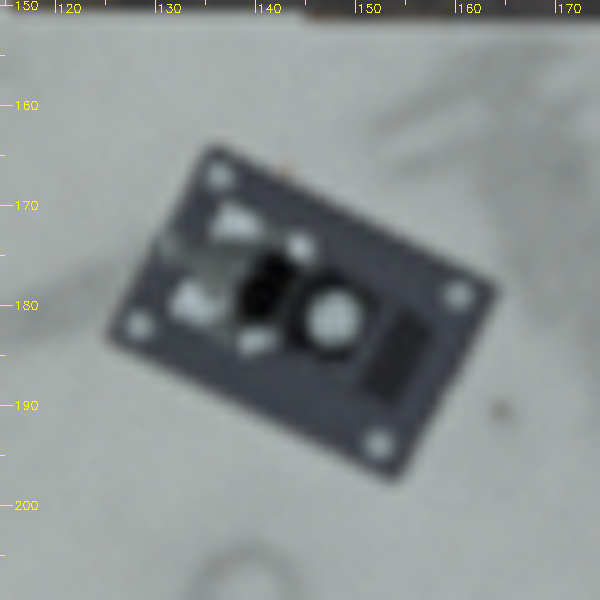

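View pics/t_round.png

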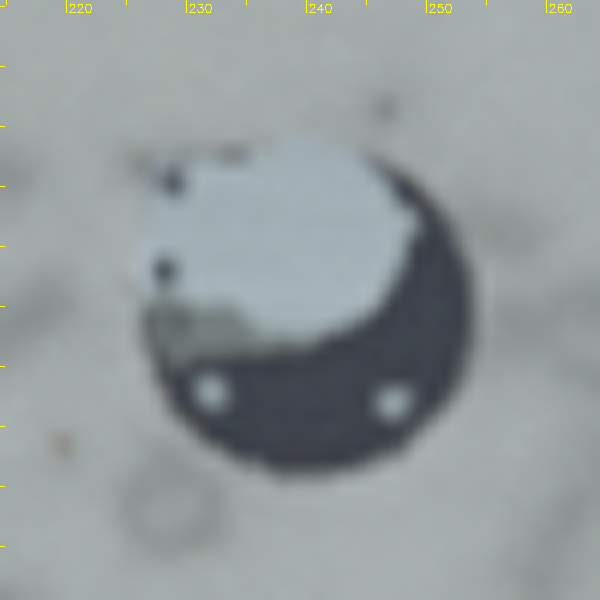

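View pics/t_sq.png

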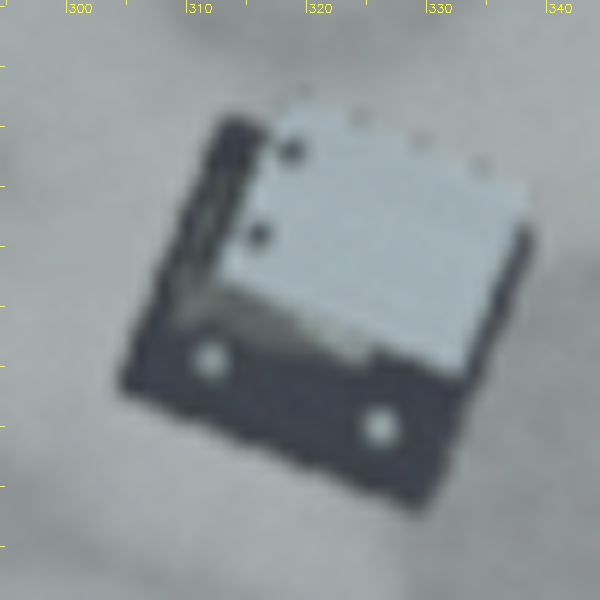

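View pics/s_rest.png

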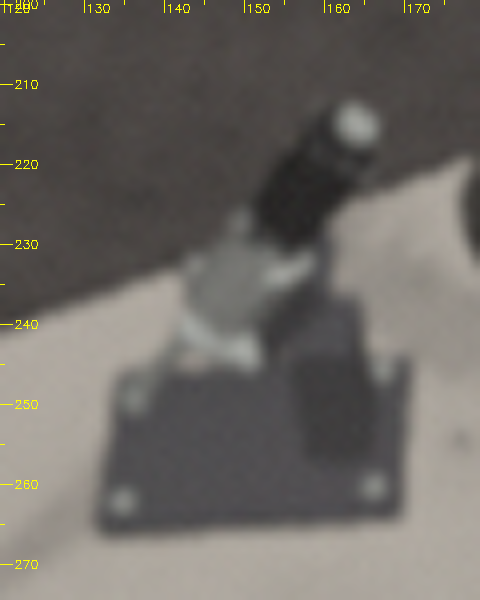

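View pics/s_round.png

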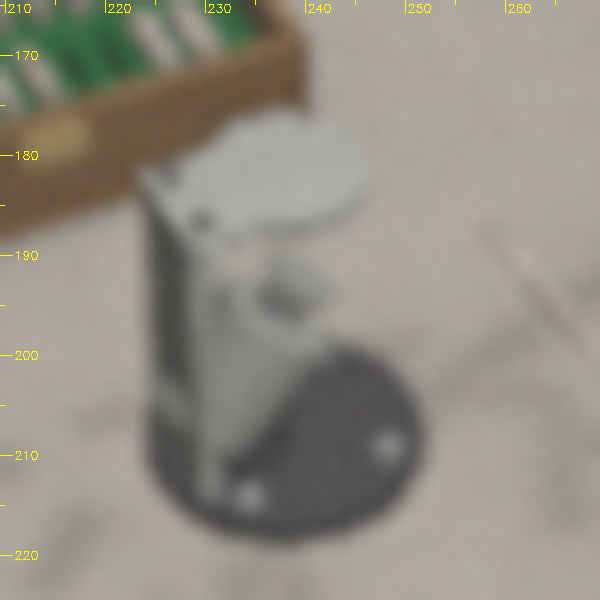

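View pics/s_sq.png

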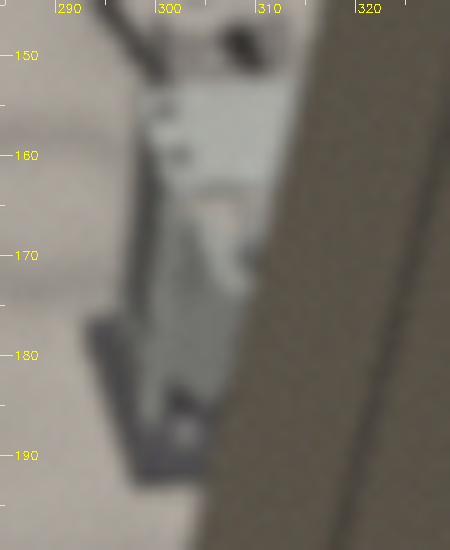

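Run:
```python
from h import *
import pickle
from scipy.optimize import least_squares
t,s=pickle.load(open('v0.pkl','rb'))
f=lambda P,x0,y0,k: np.array([[x0+a/k-.5,y0+b/k-.5] for a,b in P])
# rest
c=f([(212,143),(500,290),(397,483),(105,337)],115,150,10)
for z in (0,8,12):
    W=back(t,c,z); print('rest',z,W[:,:2].round(1).tolist(),W.mean(0).round(1),[round(np.linalg.norm(W[i]-W[(i+1)%4]),1) for i in range(4)],
      np.degrees(np.arctan2(*(W[0]-W[1])[[1,0]])).round(1),np.degrees(np.arctan2(*(W[3]-W[2])[[1,0]])).round(1))
b=back(t,f([(334,317)],115,150,10),172.6)[0]; print('button top@172.6',b.round(1))
b2=back(s,f([(358,125)],120,200,8),172.6)[0]; print('button scene@172.6',b2.round(1))
# scene base corners
c=f([(112,372),(410,355),(400,517),(97,533)],120,200,8)
print('scene base z8',back(s,c,8)[:,:2].round(1).tolist(),back(s,c,8).mean(0).round(1))
# square
g=f([(290,102),(530,188),(462,375),(222,275)],295,148,12)
W=back(t,g,123); print('sq guard',W[:,:2].round(1).tolist(),W.mean(0).round(1),[round(np.linalg.norm(W[i]-W[(i+1)%4]),1) for i in range(4)],[np.degrees(np.arctan2(*(W[a]-W[b])[[1,0]])).round(1) for a,b in ((0,1),(3,2))])
g=f([(228,115),(535,225),(425,515),(120,388)],295,148,12)
for z in(0,8):
    W=back(t,g,z); print('sq base',z,W[:,:2].round(1).tolist(),W.mean(0).round(1),[round(np.linalg.norm(W[i]-W[(i+1)%4]),1) for i in range(4)],[np.degrees(np.arctan2(*(W[a]-W[b])[[1,0]])).round(1) for a,b in ((0,1),(3,2))])
# round: screws of guard, circle of base
g=f([(173,183),(163,270)],215,143,12); print('round guard screws',back(t,g,123).round(1).tolist())
g=f([(210,393),(393,403)],215,143,12); print('round base screws',back(t,g,8).round(1).tolist())
g=f([(293,152),(260,235)],295,148,12); print('sq guard screws',back(t,g,123).round(1).tolist())
g=f([(212,360),(382,428)],295,148,12); print('sq base screws',back(t,g,8).round(1).tolist())
```

```text
rest 0 [[614.8, 368.5], [562.1, 271.8], [497.8, 306.3], [549.7, 403.8]] [556.1 337.6   0. ] [np.float64(110.1), np.float64(72.9), np.float64(110.5), np.float64(74.1)] 61.4 62.0
rest 8 [[613.3, 366.4], [560.9, 270.3], [497.0, 304.5], [548.6, 401.5]] [554.9 335.7   8. ] [np.float64(109.5), np.float64(72.5), np.float64(109.9), np.float64(73.6)] 61.4 62.0
rest 12 [[612.6, 365.3], [560.3, 269.5], [496.5, 303.6], [548.0, 400.4]] [554.3 334.7  12. ] [np.float64(109.2), np.float64(72.3), np.float64(109.6), np.float64(73.4)] 61.4 62.0
button top@172.6 [529.  286.9 172.6]
button scene@172.6 [529.6 286.2 172.6]
scene base z8 [[616.1, 368.0], [564.3, 270.1], [495.6, 306.1], [547.2, 401.2]] [555.8 336.3   8. ]
sq guard [[600.8, -230.5], [576.5, -291.1], [528.3, -271.2], [556.0, -210.9]] [ 565.4 -250.9  123. ] [np.float64(65.3), np.float64(52.1), np.float64(66.4), np.float64(48.8)] [np.float64(68.2), np.float64(65.3)]
sq base 0 [[621.6, -232.2], [587.7, -316.9], [506.6, -282.0], [544.7, -198.5]] [ 565.1 -257.4    0. ] [np.float64(91.2), np.float64(88.3), np.float64(91.8), np.float64(83.9)] [np.float64(68.2), np.float64(65.4)]
sq base 8 [[620.0, -231.0], [586.4, -315.2], [505.7, -280.6], [543.6, -197.6]] [ 563.9 -256.1    8. ] [np.float64(90.7), np.float64(87.8), np.float64(91.3), np.float64(83.4)] [np.float64(68.2), np.float64(65.4)]
round guard screws [[603.0, 47.9, 123.0], [580.2, 51.0, 123.0]]
round base screws [[565.7, 44.5, 8.0], [561.5, -6.5, 8.0]]
sq guard screws [[587.6, -230.6, 123.0], [566.2, -221.2, 123.0]]
sq base screws [[550.8, -223.5, 8.0], [530.3, -269.9, 8.0]]
```

```bash
cat >> h.py <<'E'
def loc(o,yaw,P):
    a=np.radians(yaw); P=np.asarray(P,float).reshape(-1,3)
    return np.c_[o[0]+P[:,0]*np.cos(a)-P[:,1]*np.sin(a), o[1]+P[:,0]*np.sin(a)+P[:,1]*np.cos(a), P[:,2]]
def circ(c,n,r,k=40):
    n=np.array(n,float)/np.linalg.norm(n); u=np.cross(n,[0,1,0]); u/=np.linalg.norm(u); v=np.cross(n,u)
    th=np.linspace(0,2*np.pi,k); return np.array(c)+r*(np.cos(th)[:,None]*u+np.sin(th)[:,None]*v)
S,C=np.sin(np.radians(40)),np.cos(np.radians(40))
s5,c5=np.sin(np.radians(35)),np.cos(np.radians(35))
def probe_lines(ball=(35,0,35)):
    b=np.array(ball,float); ax=np.array([-s5,0,c5]); X=np.array([c5,0,s5]); Y=np.array([0,1,0])
    L=[circ(b,(0,0,1),5)]
    for z in (60,105): L.append(circ(b+ax*z,ax,12))
    for z in (105,165):
        L.append(np.array([b+ax*z+12*(i*X+j*Y) for i,j in((1,1),(1,-1),(-1,-1),(-1,1),(1,1))]))
    for i,j in((1,1),(1,-1),(-1,-1),(-1,1)): L.append(np.array([b+ax*z+12*(i*X+j*Y) for z in(105,165)]))
    L.append(circ(b+ax*168,ax,8)); return L
def rect(x0,x1,y,z): return np.array([(x0,-y,z),(x1,-y,z),(x1,y,z),(x0,y,z),(x0,-y,z)],float)
def station(kind,bx=0):
    f=np.array([0,0,75.]); n=(-S,0,C); L=[]
    if kind=='round':
        L+= [circ((bx,0,8),(0,0,1),47),circ((bx,0,0),(0,0,1),47),circ(f,n,13)]
        th=np.linspace(-np.pi/2,np.pi/2,20)
        L.append(np.array([(40,26,123)]+[(6-26*np.cos(a),-26*np.sin(a),123) for a in th]+[(40,-26,123),(40,26,123)]))
    else:
        T=np.array([C,0,S])
        L+=[rect(bx-47,bx+47,43,8),rect(bx-47,bx+47,43,0),rect(-20,40,26,123),rect(-20,40,26,117)]
        L.append(np.array([f+12.5*(i*T+j*np.array([0,1,0])) for i,j in((1,1),(1,-1),(-1,-1),(-1,1),(1,1))]))
    return L
def overlay(s,n,box,k,items):
    c=crop(s,n,box,k); x0,y0=box[:2]
    for L,col in items:
        for P in L:
            p=((proj(s,P)-[x0,y0]+.5)*k*8).astype(np.int32)
            cv2.polylines(c,[p.reshape(-1,1,2)],False,col,1,cv2.LINE_AA,3)
    cv2.imwrite(f'pics/{n}.png',c); return c
E
cat > ov.py <<'E'
from h import *
import pickle,sys
t,s=pickle.load(open('v0.pkl','rb'))
rest=((555.3,336),61.7); rd=((587.6,12.4),84.5); sq=((561.5,-259.5),66.3)
R_=[loc(*rest,P) for P in [rect(-55,55,37.5,8),rect(-55,55,37.5,0)]]; Pb=[loc(*rest,P) for P in probe_lines()]
A=[(R_,(0,255,0)),(Pb,(0,0,255))]
Rd=[([loc(*rd,P) for P in station('round')],(0,0,255))]
Sq=[([loc(*sq,P) for P in station('square')],(0,0,255))]
a=overlay(t,'x',(115,150,60,60),8,A); b=overlay(s,'x',(120,200,60,75),8,A)
a=cv2.copyMakeBorder(a,0,b.shape[0]-a.shape[0],0,0,0); d=np.hstack([a,b])[:, :]; k=min(1,800/d.shape[1],600/d.shape[0]); cv2.imwrite('pics/%s_rest.png'%sys.argv[1],cv2.resize(d,None,fx=k,fy=k,interpolation=cv2.INTER_AREA))
a=overlay(t,'x',(215,143,50,50),8,Rd); b=overlay(s,'x',(215,170,50,50),8,Rd); cv2.imwrite('pics/%s_rd.png'%sys.argv[1],np.hstack([a,b]))
a=overlay(t,'x',(295,148,50,50),8,Sq); b=overlay(s,'x',(285,145,50,50),8,Sq); cv2.imwrite('pics/%s_sq.png'%sys.argv[1],np.hstack([a,b]))
E
python3 ov.py o1
```

```text
(no output)
```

View pics/o1_rest.png

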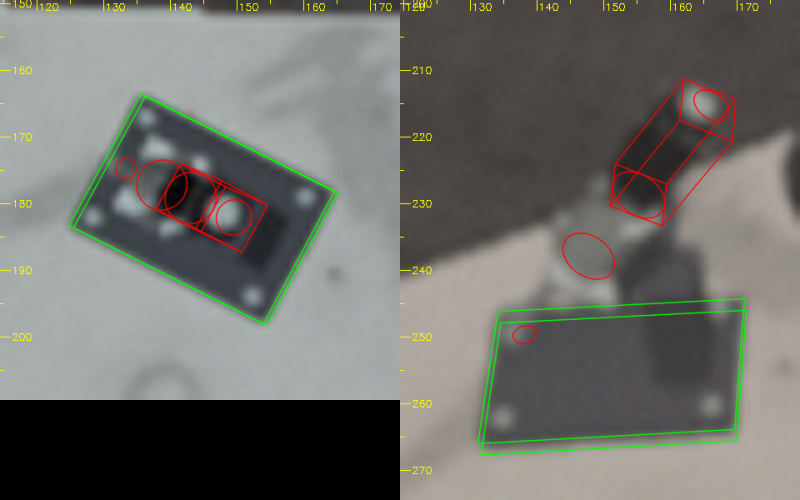

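View pics/o1_rd.png

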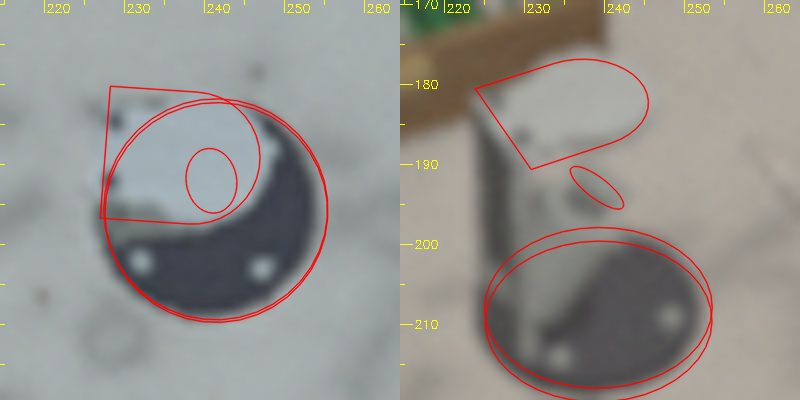

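View pics/o1_sq.png

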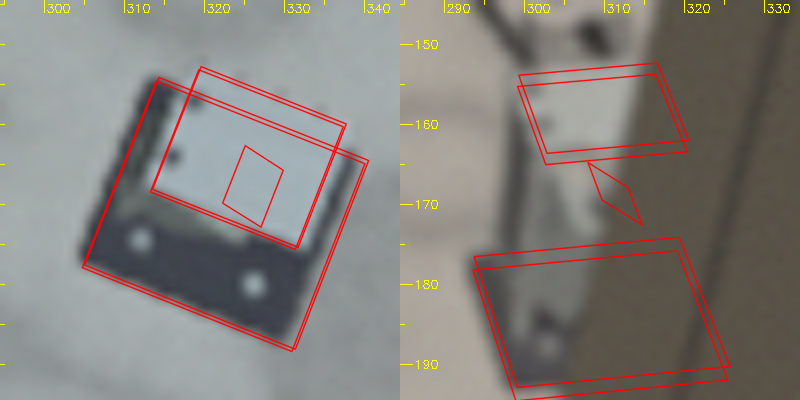

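```bash
cat > fit.py <<'E'
from h import *
import pickle
from scipy.optimize import minimize
from scipy.ndimage import map_coordinates, gaussian_filter
def gradimg(s,sg=0.7):
    g=cv2.cvtColor(s['img'],cv2.COLOR_RGB2GRAY).astype(float); g=gaussian_filter(g,sg)
    return np.gradient(g,axis=1),np.gradient(g,axis=0)
def dens(P,step=2.):
    out=[]
    for a,b in zip(P[:-1],P[1:]):
        n=max(1,int(np.linalg.norm(b-a)/step)); out.append(a+(b-a)*np.linspace(0,1,n,endpoint=False)[:,None])
    return np.vstack(out+[P[-1:]])
def score(s,G,lines):
    t=0;n=0
    for P in lines:
        p=proj(s,dens(P)); d=np.gradient(p,axis=0); d/=np.linalg.norm(d,axis=1)[:,None]+1e-9
        gx=map_coordinates(G[0],[p[:,1],p[:,0]],order=1); gy=map_coordinates(G[1],[p[:,1],p[:,0]],order=1)
        v=np.abs(-gx*d[:,1]+gy*d[:,0]); t+=np.minimum(v,12).sum(); n+=len(v)
    return t/n
def fit(f,x0,sc):
    best=None
    rng=np.random.default_rng(0)
    for k in range(8):
        x=np.array(x0)+(k>0)*rng.uniform(-1,1,len(x0))*sc
        sim=np.vstack([x]+[x+np.eye(len(x0))[i]*sc[i] for i in range(len(x0))])
        r=minimize(f,x,method='Nelder-Mead',options=dict(initial_simplex=sim,xatol=.02,fatol=1e-4,maxiter=2000))
        if best is None or r.fun<best.fun: best=r
    return best
E
cat > fit1.py <<'E'
from fit import *
t,s=pickle.load(open('v0.pkl','rb')); V=[(t,gradimg(t)),(s,gradimg(s))]
th=np.linspace(-np.pi/2,np.pi/2,20)
gr=lambda :np.array([(38,26,123)]+[(6-26*np.cos(a),-26*np.sin(a)*-1,123) for a in th]+[(38,-26,123)])
def rd(p,views=V):
    o,yaw,bx,h=p[:2],p[2],p[3],p[4]
    half=circ((bx,0,h),(0,0,1),47); half=half[(half[:,0]-bx)<25]
    c=circ((bx,0,h),(0,0,1),47); 
    tot=0
    for q,G in views: tot+=2*score(q,G,[loc(o,yaw,gr())])+score(q,G,[loc(o,yaw,c)])
    return -tot
for nm,vv in (('both',V),('top',V[:1]),('scene',V[1:])):
    r=fit(lambda p:rd(p,vv),[587.6,12.4,84.5,3,8],[4,4,3,4,3]); print('round',nm,r.x.round(2),r.fun)
def sq(p,views=V[:1]):
    o,yaw,bx,h=p[:2],p[2],p[3],p[4]; tot=0
    g=rect(-20,40,26,123)[[2,3,0,1]]   # open at back? sides+front
    g=np.array([(36,26,123),(-20,26,123),(-20,-26,123),(36,-26,123)],float)
    for q,G in views: tot+=2*score(q,G,[loc(o,yaw,g)])+score(q,G,[loc(o,yaw,rect(bx-47,bx+47,43,h))])
    return -tot
r=fit(sq,[561.5,-259.5,66.3,3,8],[4,4,3,4,3]); print('sq top',r.x.round(2),r.fun)
def rst(p,views=V):
    return -sum(score(q,G,[loc(p[:2],p[2],rect(-55,55,37.5,p[3]))]) for q,G in views)
for nm,vv in (('both',V),('top',V[:1]),('scene',V[1:])):
    r=fit(lambda p:rst(p,vv),[555.3,336,61.7,8],[3,3,2,4]); print('rest',nm,r.x.round(2),r.fun)
E
python3 fit1.py
```

```text
round both [5.8917e+02 1.4300e+01 8.5180e+01 1.6300e+00 4.8000e-01] -43.13031224357897
round top [586.32  13.76  82.3    1.73  15.05] -22.58139659327107
round scene [596.23  22.61  82.11  -8.12   3.04] -22.94808629556777
sq top [ 558.98 -260.98   64.69    6.99   11.  ] -27.47989726348261
rest both [554.19 336.44  61.79  10.58] -23.03740632409668
rest top [555.3 336.   61.7   8. ] -12.0
rest scene [554.46 336.23  62.01  10.06] -11.03674305385347
```

```bash
sed -i 's/np.minimum(v,12)/np.minimum(v,40)/' fit.py; sed -i 's/tot+=2\*score/tot+=score/' fit1.py; python3 fit1.py
cat > ov2.py <<'E'
from h import *
import pickle,sys
t,s=pickle.load(open('v0.pkl','rb'))
def show(rd,brd,sq,bsq,n):
    Rd=[([loc(*rd,P) for P in station('round',brd)],(0,0,255))]
    Sq=[([loc(*sq,P) for P in station('square',bsq)],(0,0,255))]
    a=overlay(t,'x',(215,143,50,50),8,Rd); b=overlay(s,'x',(215,170,50,50),8,Rd); cv2.imwrite('pics/%s_rd.png'%n,np.hstack([a,b]))
    a=overlay(t,'x',(295,148,50,50),8,Sq); b=overlay(s,'x',(285,145,50,50),8,Sq); cv2.imwrite('pics/%s_sq.png'%n,np.hstack([a,b]))
E
```

```text
round both [586.2    9.12  72.24   7.72   4.66] -58.98871898436127
round top [583.05   9.77  56.99   7.97  13.79] -36.036246886110256
round scene [593.63  15.22  89.28  -1.9   -1.5 ] -27.846665258166283
sq top [ 559.54 -261.86   65.76    7.04    9.96] -41.87244094134164
rest both [555.25 336.39  61.67   5.26] -52.05477558975434
rest top [553.57 333.65  61.8   16.47] -32.507083785964525
rest scene [543.31 339.9   61.58  19.89] -19.910258186986276
```

```bash
cat > m.py <<'E'
from h import *
import pickle
t,s=pickle.load(open('v0.pkl','rb'))
f=lambda P,x0,y0,k: np.array([[x0+a/k-.5,y0+b/k-.5] for a,b in P])
def inv(o,yaw,W):
    a=np.radians(yaw); d=W[:,:2]-np.array(o); return np.c_[d[:,0]*np.cos(a)+d[:,1]*np.sin(a),-d[:,0]*np.sin(a)+d[:,1]*np.cos(a)]
sq=((559.5,-261.9),65.8); rd=((587,10.5),84.5)
g=back(t,f([(293,152),(260,235)],295,148,12),123); b=back(t,f([(212,360),(382,428)],295,148,12),9)
print('sq guardscrews',inv(*sq,g).round(1).tolist(),'base',inv(*sq,b).round(1).tolist())
g=back(t,f([(173,183),(163,270)],215,143,12),123); b=back(t,f([(210,393),(393,403)],215,143,12),9)
print('rd top guard',g[:,:2].round(1).tolist(),inv(*rd,g).round(1).tolist(),'base',b[:,:2].round(1).tolist(),inv(*rd,b).round(1).tolist())
g=back(s,f([(165,172),(203,220)],210,165,10),123); b=back(s,f([(250,497),(388,447)],210,165,10),9)
print('rd scene guard',g[:,:2].round(1).tolist(),inv(*rd,g).round(1).tolist(),'base',b[:,:2].round(1).tolist(),inv(*rd,b).round(1).tolist())
print('foot scene', proj(s,loc(*rd,[(0,0,75)])))
E
python3 m.py; python3 -c "
from ov2 import *
show(((587,10.5),84.5),7,((559.5,-261.9),65.8),7,'o2')"
```

```text
sq guardscrews [[40.0, -12.8], [39.9, 10.6]] base [[31.5, 23.9], [-19.1, 23.5]]
rd top guard [[603.0, 47.9], [580.2, 51.0]] [[38.8, -12.3], [39.7, 10.6]] base [[565.6, 44.5], [561.4, -6.5]] [[31.8, 24.6], [-19.4, 23.9]]
rd scene guard [[609.0, 46.7], [583.5, 47.9]] [[38.2, -18.5], [36.9, 7.1]] base [[569.3, 41.6], [565.1, -8.7]] [[29.3, 20.6], [-21.2, 20.0]]
foot scene [[239.67968166 192.80655473]]
```

View pics/o2_rd.png

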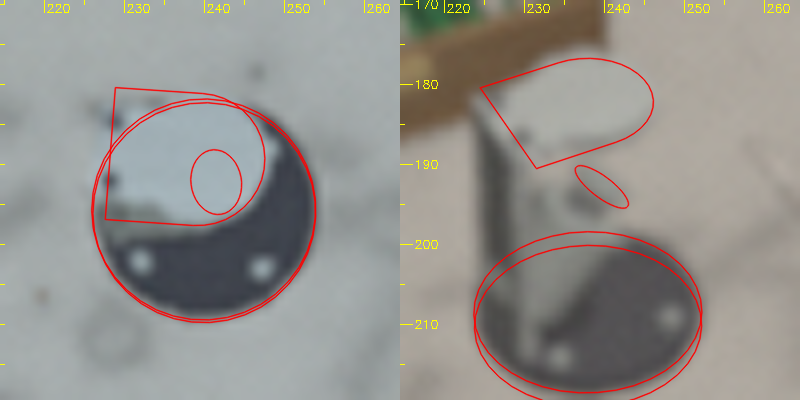

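View pics/o2_sq.png

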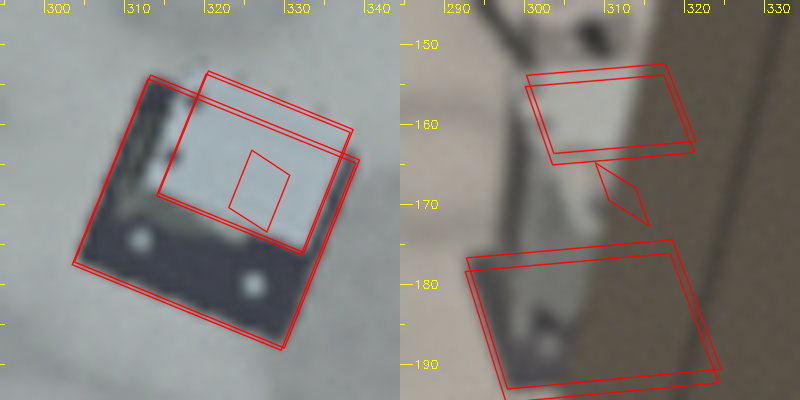

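```bash
cat >> h.py <<'E'
def pose():
    o=env.get_obs(); return np.array(o['tcp_pos']),R.from_rotvec(o['ee_rot']).as_matrix(),o
def plan(target,yaw_y):
    """target tcp world; yaw_y: desired dir of tool y (deg, mod 180)"""
    p,M,o=pose(); d=M.T@(np.array(target)-p)
    cur=np.degrees(np.arctan2(M[1,1],M[0,1])); dy=(cur-yaw_y+90)%180-90  # turn about tool z (down) decreases world yaw
    print('tcp',p.round(1),'tool x',M[:,0].round(3),'y',M[:,1].round(3),'z',M[:,2].round(4),'q',np.round(o['qpos'],3),'w',round(float(o['width']),1),'t',round(o['time'],2))
    print('shift in tool axes mm',d.round(1),'turn deg',round(dy,2)); return d,dy
E
python3 - <<'E'
from h import *
plan((537,301.5,300),61.7+90)
p,M,o=pose(); print(np.degrees(np.arctan2(M[1,0],M[0,0])))
E
```

```text
tcp [ 157.6 -578.9  302.7] tool x [ 0.965  0.263 -0.   ] y [ 0.263 -0.965  0.   ] z [-0. -0. -1.] q [-1.39   0.13   1.488 -0.     1.523 -0.085] w 92.9 t 1.9
shift in tool axes mm [ 597.3 -749.9    2.7] turn deg -46.47
15.228799974117319
```

Emit:
arm_command(
  deltas=[
    [0.093,[0.035,-0.0136,0],0],
    [0.093,[0.035,-0.0136,0],0],
    [0.093,[0.035,-0.0136,0],0],
    [0.093,[0.035,-0.0136,0],0],
    [0.093,[0.035,-0.0136,0],0],
    [0.093,[0.035,-0.0136,0],0],
    [0.093,[0.035,-0.0136,0],0],
    [0.093,[0.035,-0.0136,0],0],
    [0.093,[0.0176,-0.0356,0],0],
    [0.093,[0.0176,-0.0356,0],0],
    [0.093,[0.0176,-0.0356,0],0],
    [0.093,[0.0176,-0.0356,0],0],
  ],
)

```text
time: 2.9
tcp_pos: [439.2, -237.7, 300.0]
ee_rot: [3.115, 0.396, -0.002]
force: [0.3, -0.2, -0.1]
width: 93.0
```

Emit:
arm_command(
  deltas=[
    [0.093,[0.0169,-0.0353,0],0],
    [0.093,[0.0169,-0.0353,0],0],
    [0.093,[0.0169,-0.0353,0],0],
    [0.093,[0.0169,-0.0353,0],0],
    [0.093,[0.0169,-0.0353,0],0],
    [0.093,[0.0169,-0.0353,0],0],
    [0.093,[0.0169,-0.0353,0],0],
    [0.093,[0.0169,-0.0353,0],0],
    [0.093,[0.0169,-0.0353,0],0],
    [0.093,[0.0169,-0.0353,0],0],
    [0.093,[0.0169,-0.0353,0],0],
    [0.093,[0,0,0],0],
  ],
)

```text
time: 3.9
tcp_pos: [521.7, 213.3, 301.6]
ee_rot: [3.115, 0.403, 0.011]
force: [0.6, 0.8, -0.3]
width: 92.9
```

Emit:
arm_command(
  deltas=[
    [0.093,[0,0,0],-7],
    [0.093,[0,0,0],-7],
    [0.093,[0,0,0],-7],
    [0.093,[0,0,0],-7],
    [0.093,[0,0,0],-7],
    [0.093,[0,0,0],-7],
    [0.093,[0,0,0],-4.4],
    [0.093,[0,0,0],0],
  ],
)

```text
time: 4.57
tcp_pos: [521.0, 217.0, 300.8]
ee_rot: [2.68, 1.633, 0.007]
force: [-0.3, 0.3, -0.6]
width: 93.1
```

Run:
```python
from h import *
plan((537,301.5,300),61.7+90)
import pickle
t=avg('top',3); s=avg('scene',3); pickle.dump((t,s),open('v1.pkl','wb')); save(s,'scene1'); save(t,'top1')
```

```text
tcp [521.  217.  300.8] tool x [0.458 0.889 0.002] y [ 0.889 -0.459  0.005] z [ 5.4e-03 -8.0e-04 -1.0e+00] q [ 0.305  0.032  1.596 -0.002  1.509  0.782] w 93.1 t 4.57
shift in tool axes mm [ 82.4 -24.5   0.8] turn deg 1.01
```

View pics/scene1.png

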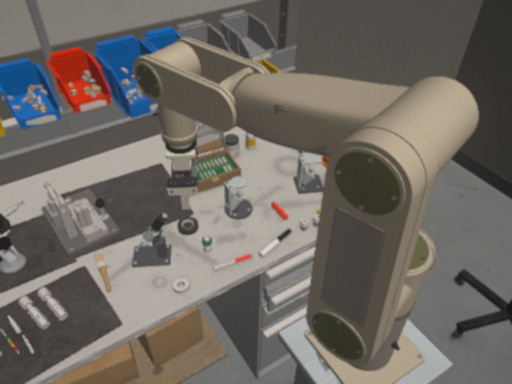

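View pics/top1.png

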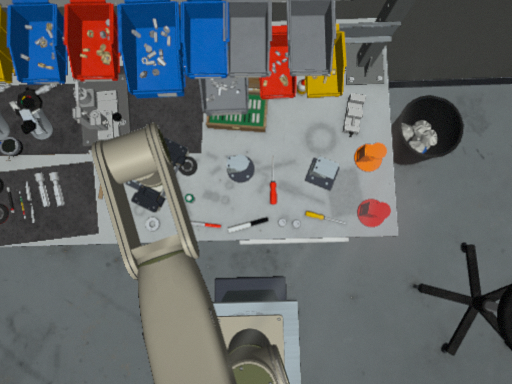

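Run:
```python
from h import *
import pickle
t,s=pickle.load(open('v1.pkl','rb'))
sq=((559.5,-261.9),65.8); sq=((561,-262),65.8)
a=crop(s,'x',(285,145,50,50),8)
b=overlay(s,'x',(285,145,50,50),8,[([loc(*sq,P) for P in station('square',6.5)],(0,0,255))]); cv2.imwrite('pics/s_sq1.png',np.hstack([a,b]))
```

```text
(no output)
```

View pics/s_sq1.png

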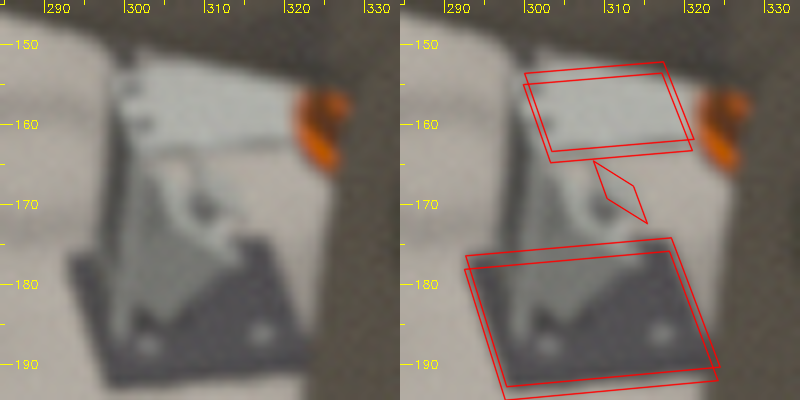

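Emit:
arm_command(
  deltas=[
    [0.093,[0.028,-0.008,0],1],
    [0.093,[0.028,-0.008,0],0],
    [0.093,[0.028,-0.008,0],0],
    [0.093,[0,0,0],0],
    [0.093,[0,0,0],0],
  ],
)

```text
time: 5.28
tcp_pos: [540.8, 304.6, 300.5]
ee_rot: [2.706, 1.588, 0.006]
force: [-0.2, -0.3, 0.2]
width: 92.9
```

Run:
```python
from h import *
plan((537,301.5,210.6),61.7+90)
```

```text
tcp [540.8 304.6 300.5] tool x [0.488 0.873 0.001] y [ 0.873 -0.488  0.006] z [ 0.0055 -0.0015 -1.    ] q [ 0.432  0.184  1.434 -0.004  1.52   0.942] w 92.9 t 5.28
shift in tool axes mm [-4.6 -2.3 89.9] turn deg -0.9
```

Emit:
arm_command(
  deltas=[
    [0.093,[-0.004,-0.002,0.0],-0.8],
    [0.093,[0,0,0.02],0],
    [0.093,[0,0,0.03],0],
    [0.093,[0,0,0.02],0],
    [0.093,[0,0,0.01],0],
    [0.093,[0,0,0],0],
  ],
)

```text
time: 5.78
tcp_pos: [537.3, 298.1, 220.6]
ee_rot: [2.694, 1.605, 0.013]
force: [-0.2, -0.3, 0.2]
width: 92.8
```

Run:
```python
from h import *
plan((537,301.5,210.6),61.7+90)
s=env.snapshot('scene'); crop(s,'s2',(110,180,100,100),6)
```

```text
tcp [537.3 298.1 220.6] tool x [0.476 0.88  0.004] y [ 0.879 -0.476  0.009] z [ 9.8e-03 -7.0e-04 -1.0e+00] q [ 0.425  0.213  1.547 -0.005  1.372  0.922] w 92.8 t 5.78
shift in tool axes mm [ 2.8 -2.  10. ] turn deg -0.12
```

View pics/s2.png

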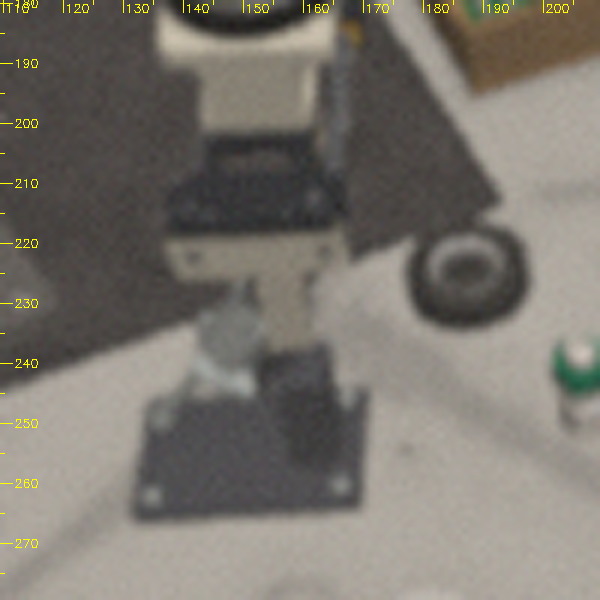

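Emit:
arm_command(
  deltas=[
    [0.093,[0.003,-0.002,0.01],0],
    [0.06,[0,0,0],0],
    [0.04,[0,0,0],0],
    [0.04,[0,0,0],0],
  ],
)

```text
time: 6.17
tcp_pos: [539.1, 301.9, 215.5]
ee_rot: [2.694, 1.604, 0.023]
force: [-0.8, -0.0, 0.4]
width: 77.5
```

Run:
```python
from h import *
plan((537,301.5,210.6),61.7+90)
```

```text
tcp [539.1 301.9 215.5] tool x [0.477 0.879 0.009] y [ 0.879 -0.477  0.013] z [ 0.0157  0.0018 -0.9999] q [ 0.43   0.221  1.548 -0.005  1.358  0.928] w 77.5 t 6.17
shift in tool axes mm [-1.4 -1.7  4.9] turn deg -0.17
```

Emit:
arm_command(
  deltas=[
    [0.07,[-0.001,-0.0015,0.006],0],
    [0.05,[0,0,0],0],
  ],
)

```text
time: 6.33
tcp_pos: [538.1, 302.3, 211.0]
ee_rot: [2.693, 1.604, 0.027]
force: [-0.9, -0.5, -1.0]
width: 67.7
```

Run:
```python
from h import *
for i in range(4):
    plan((537,301.5,210.6),61.7+90); env.snapshot('top')
```

```text
tcp [538.1 302.3 211. ] tool x [0.476 0.879 0.012] y [ 0.879 -0.477  0.015] z [ 0.0185  0.0031 -0.9998] q [ 0.431  0.221  1.557 -0.005  1.346  0.929] w 67.7 t 6.33
shift in tool axes mm [-1.2 -0.6  0.3] turn deg -0.16
tcp [538.6 302.4 211.9] tool x [0.476 0.879 0.013] y [ 0.879 -0.477  0.016] z [ 0.0197  0.0036 -0.9998] q [ 0.431  0.221  1.555 -0.005  1.346  0.929] w 63.6 t 6.38
shift in tool axes mm [-1.6 -1.   1.2] turn deg -0.17
tcp [538.7 302.5 212.1] tool x [0.476 0.879 0.013] y [ 0.879 -0.477  0.016] z [ 0.02    0.0037 -0.9998] q [ 0.431  0.22   1.555 -0.005  1.346  0.929] w 59.8 t 6.43
shift in tool axes mm [-1.7 -1.   1.5] turn deg -0.17
tcp [538.7 302.4 212.1] tool x [0.476 0.879 0.013] y [ 0.879 -0.477  0.016] z [ 0.02    0.0037 -0.9998] q [ 0.431  0.221  1.555 -0.005  1.346  0.929] w 56.2 t 6.48
shift in tool axes mm [-1.7 -1.1  1.5] turn deg -0.17
```

Emit:
arm_command(
  deltas=[
    [0.09,[0,0,-0.025],0],
    [0.09,[0,0,-0.025],0],
    [0.09,[0,0,-0.01],0],
    [0.09,[0,0,0],0],
  ],
)

```text
time: 6.87
tcp_pos: [536.5, 301.7, 272.0]
ee_rot: [2.694, 1.604, 0.023]
force: [0.4, -0.1, 0.3]
width: 74.8
```

```bash
cat >> h.py <<'E'
def settle(k=3):
    for _ in range(k): env.snapshot('top')
E
python3 - <<'E'
from h import *
settle(); plan((537,301.5,210.6),61.7+90)
E
```

```text
tcp [535.5 301.2 268.5] tool x [0.477 0.879 0.006] y [ 0.879 -0.477  0.01 ] z [ 1.180e-02 -1.000e-04 -9.999e-01] q [ 0.431  0.178  1.498 -0.005  1.455  0.929] w 86.4 t 7.02
shift in tool axes mm [ 0.7  0.6 57.9] turn deg -0.17
```

Emit:
arm_command(
  deltas=[
    [0.09,[0,0,-0.035],0],
    [0.09,[0,0,-0.04],0],
    [0.09,[0,0,0],0],
  ],
)

```text
time: 7.27
tcp_pos: [532.1, 300.0, 336.7]
ee_rot: [2.695, 1.605, -0.006]
force: [0.6, 0.8, 1.9]
width: 90.2
```

Run:
```python
from h import *
settle(); plan((537,301.5,210.6),61.7+90)
```

```text
tcp [530.3 299.1 328.8] tool x [ 0.477  0.879 -0.013] y [ 0.879 -0.477 -0.004] z [-0.0097 -0.0101 -0.9999] q [ 0.432  0.155  1.414 -0.005  1.586  0.929] w 89.8 t 7.42
shift in tool axes mm [  6.9   5.2 118.1] turn deg -0.17
```

Emit:
arm_command(
  deltas=[
    [0.09,[0.007,0.005,0.02],0],
    [0.09,[0,0,0.025],0],
    [0.09,[0,0,0.01],0],
    [0.09,[0,0,0],0],
  ],
)

```text
time: 7.75
tcp_pos: [535.8, 301.5, 265.1]
ee_rot: [2.697, 1.605, -0.033]
force: [-0.6, -0.5, -1.1]
width: 90.3
```

Run:
```python
from h import *
settle(); plan((537,301.5,210.6),61.7+90)
```

```text
tcp [537.1 302.2 269.2] tool x [ 0.477  0.879 -0.015] y [ 0.879 -0.477 -0.005] z [-0.0119 -0.0111 -0.9999] q [ 0.432  0.203  1.469 -0.005  1.485  0.929] w 90.0 t 7.9
shift in tool axes mm [ 0.3  0.6 58.6] turn deg -0.17
```

Emit:
arm_command(
  deltas=[
    [0.09,[0,0,0.03],0],
    [0.09,[0,0,0.0],0],
  ],
)

```text
time: 8.07
tcp_pos: [538.1, 302.5, 242.3]
ee_rot: [2.696, 1.605, -0.016]
force: [-0.8, -0.2, -2.7]
width: 90.2
```

Run:
```python
from h import *
settle(); plan((537,301.5,210.6),61.7+90)
```

```text
tcp [540.9 303.8 249.8] tool x [ 0.477  0.879 -0.003] y [ 0.879 -0.477  0.004] z [ 0.0024 -0.0045 -1.    ] q [ 0.432  0.214  1.492 -0.005  1.435  0.929] w 89.9 t 8.22
shift in tool axes mm [-3.8 -2.5 39.2] turn deg -0.17
```

Emit:
arm_command(
  deltas=[
    [0.09,[-0.004,-0.0025,0.037],0],
  ],
)

```text
time: 8.3
tcp_pos: [541.9, 303.7, 223.3]
ee_rot: [2.694, 1.604, 0.026]
force: [1.7, 1.1, 1.6]
width: 89.9
```

Run:
```python
from h import *
settle(4); plan((537,301.5,210.6),61.7+90)
```

```text
tcp [536.8 301.3 213.8] tool x [ 0.477  0.879 -0.003] y [ 0.879 -0.477  0.004] z [ 0.0018 -0.0047 -1.    ] q [ 0.431  0.228  1.543 -0.005  1.371  0.928] w 90.0 t 8.5
shift in tool axes mm [0.3 0.1 3.2] turn deg -0.17
```

Emit:
arm_command(
  deltas=[
    [0.02,[0,0,0.003],0],
  ],
)

```text
time: 8.58
tcp_pos: [537.9, 301.8, 213.6]
ee_rot: [2.695, 1.604, 0.004]
force: [-0.1, 0.9, -0.0]
width: 87.1
```

Run:
```python
from h import *
for i in range(8):
    settle(3); o=env.get_obs(); print(round(o['time'],2),np.round(o['width'],1),np.round(o['force'],2),np.round(o['tcp_pos'],1))
plan((537,301.5,210.6),61.7+90)
```

```text
8.73 76.0 [-0.28 -0.13  0.84] [537.5 301.6 212.5]
8.88 64.0 [ 0.27 -0.21 -0.19] [537.1 301.5 211.6]
9.03 51.7 [ 0.46 -0.61  0.33] [536.9 301.3 211. ]
9.18 40.1 [-0.14  0.02 -0.02] [536.8 301.3 210.8]
9.33 27.7 [-0.53 -0.52  0.03] [536.8 301.3 210.7]
9.48 24.1 [-3.55  1.08  2.88] [536.3 301.7 210.9]
9.63 23.7 [-5.17  2.12  3.19] [536.3 301.6 210.9]
9.78 23.9 [-6.11  1.88  2.92] [536.3 301.7 210.9]
tcp [536.3 301.7 210.9] tool x [ 0.476  0.879 -0.003] y [ 0.879 -0.476  0.003] z [ 8.0e-04 -4.3e-03 -1.0e+00] q [ 0.431  0.231  1.546 -0.004  1.366  0.928] w 23.9 t 9.78
shift in tool axes mm [0.2 0.7 0.3] turn deg -0.14
```

Emit:
arm_command(
  deltas=[
    [0.02,[0,-0.0005,0],0],
  ],
)

```text
time: 9.87
tcp_pos: [536.0, 301.9, 210.9]
ee_rot: [2.695, 1.605, -0.002]
force: [0.6, -0.9, -1.1]
width: 23.7
```

Run:
```python
from h import *
settle(4); o=env.get_obs(); print(np.round(o['force'],2),np.round(o['wrist_torque'],2),o['ee_rot'])
plan((537,301.5,210.6),61.7+90)
```

```text
[-0.94  0.42  1.04] [0.07 0.15 0.02] [ 2.69540922e+00  1.60514967e+00 -2.02495154e-03]
tcp [536.  301.8 210.8] tool x [ 0.476  0.879 -0.003] y [ 0.879 -0.476  0.003] z [ 0.0012 -0.0045 -1.    ] q [ 0.432  0.23   1.546 -0.005  1.366  0.929] w 23.6 t 10.07
shift in tool axes mm [0.2 1.  0.2] turn deg -0.15
```

Emit:
arm_command(
  deltas=[
    [0.02,[0,0,-0.02],0],
  ],
)

```text
time: 10.15
tcp_pos: [534.2, 300.7, 226.1]
ee_rot: [2.696, 1.605, -0.013]
force: [-0.5, -0.3, -2.0]
width: 23.9
```

Run:
```python
from h import *
settle(4); o=env.get_obs(); print(np.round(o['force'],2),np.round(o['wrist_torque'],2))
plan((536,301.8,370),61.56+90)
```

```text
[ 0.13 -0.89 -1.56] [-0.05 -0.02  0.07]
tcp [536.5 301.8 231.1] tool x [ 0.477  0.879 -0.002] y [ 0.879 -0.477  0.004] z [ 0.0027 -0.0041 -1.    ] q [ 0.431  0.214  1.527 -0.005  1.4    0.929] w 24.2 t 10.35
shift in tool axes mm [-6.000e-01  1.000e-01 -1.389e+02] turn deg -0.02
```

Emit:
arm_command(
  deltas=[
    [0.02,[0,0,-0.04],0],
  ],
)

```text
time: 10.43
tcp_pos: [532.7, 300.0, 260.8]
ee_rot: [2.697, 1.605, -0.024]
force: [-1.1, 0.2, -3.8]
width: 23.6
```

Run:
```python
from h import *
settle(4); plan((536,301.8,370),61.56+90)
```

```text
tcp [537.1 302.2 271.8] tool x [ 0.477  0.879 -0.   ] y [ 0.879 -0.477  0.006] z [ 0.0051 -0.0031 -1.    ] q [ 0.432  0.187  1.482 -0.005  1.469  0.929] w 23.9 t 10.63
shift in tool axes mm [ -0.9  -0.2 -98.2] turn deg -0.03
```

Emit:
arm_command(
  deltas=[
    [0.02,[0,0,-0.041],0],
  ],
)

```text
time: 10.72
tcp_pos: [533.2, 300.5, 301.4]
ee_rot: [2.696, 1.605, -0.023]
force: [0.7, -0.6, -3.7]
width: 23.8
```

Run:
```python
from h import *
import pickle
settle(3); plan((536,301.8,370),61.56+90)
t=avg('top',3); s=avg('scene',3); pickle.dump((t,s),open('v2.pkl','wb')); crop(s,'s3',(110,130,100,100),6)
```

```text
tcp [538.  302.8 314.9] tool x [0.477 0.879 0.004] y [ 0.879 -0.477  0.009] z [ 0.0095 -0.0011 -1.    ] q [ 0.432  0.166  1.427 -0.005  1.54   0.929] w 24.0 t 10.87
shift in tool axes mm [ -1.7  -0.8 -55.1] turn deg -0.04
```

View pics/s3.png

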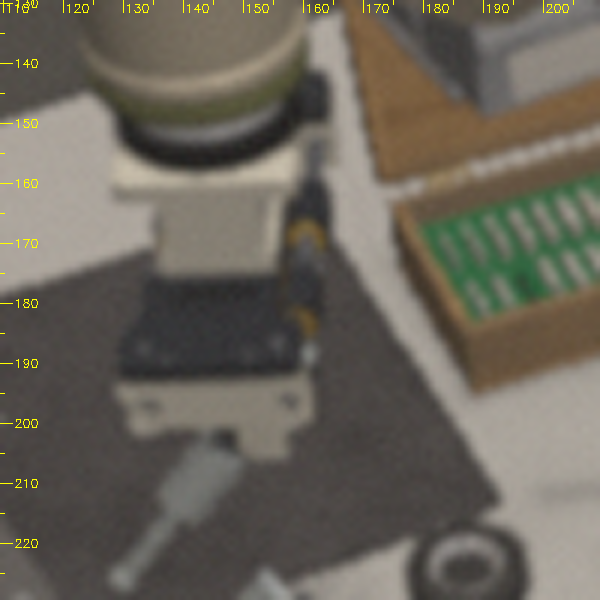

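Run:
```python
from h import *
import pickle
t,s=pickle.load(open('v2.pkl','rb')); p,M,o=pose()
for off in [(77.4,0,175.6)]:
    b=p+M@np.array(off); print(b.round(1),proj(s,b).round(1),proj(t,b).round(1))
print('hold',proj(s,p+M@np.array([0,0,65])),proj(t,p))
for ax in np.eye(3)*5: print(ax,(proj(s,b+M@ax)-proj(s,b)).round(2),(proj(t,b+M@ax)-proj(t,b)).round(2))
crop(s,'s4',(115,190,50,50),12)
u,v=proj(t,b)[0].astype(int); crop(t,'t4',(u-25,v-25,50,50),12)
```

```text
[573.7 369.4 134.9] [[131.4 226.3]] [[123.7 169.2]]
hold [[154.30796735 196.41613046]] [[129.88465098 171.33402989]]
[5. 0. 0.] [[-1.84  0.09]] [[-1.44 -0.73]]
[0. 5. 0.] [[ 0.22 -1.32]] [[ 0.79 -1.44]]
[0. 0. 5.] [[0.31 1.22]] [[0.48 0.27]]
```

View pics/s4.png

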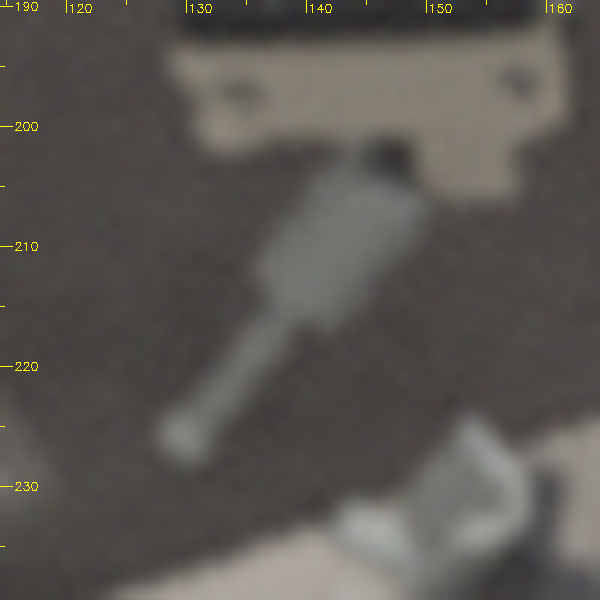

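View pics/t4.png

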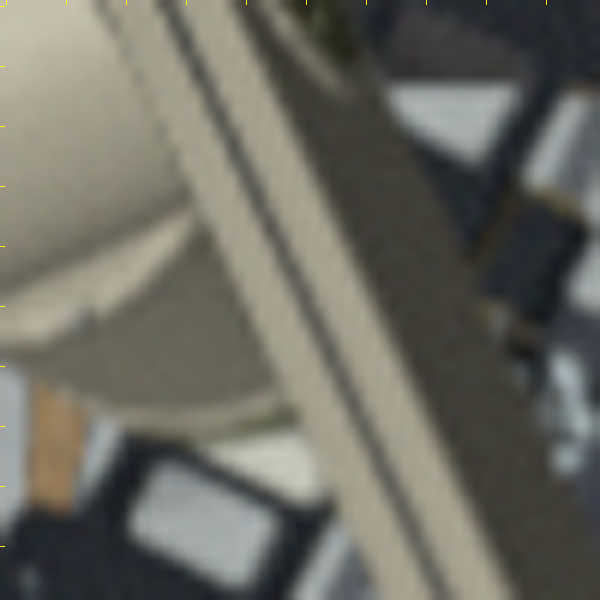

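Emit:
arm_command(
  deltas=[
    [0.02,[0,0,-0.04],0],
  ],
)

```text
time: 11.25
tcp_pos: [533.2, 300.8, 340.0]
ee_rot: [2.697, 1.605, -0.027]
force: [-0.4, 0.5, -3.2]
width: 23.9
```

```bash
cat >> h.py <<'E'
OFF=np.array([78.5,0.8,175.5]); RD=((588.5,10.),84.5); SQ=((561.,-262.),65.8)
def tgt(st,out,dt=-1.5,dy=0.):
    """tcp target with tool x along station x; ball centre at face + (5+out)*n + dt along face upward + dy along station y"""
    n=np.array([-S,0,C]); T=np.array([C,0,S]); b=loc(*st,np.array([0,0,75.])+n*(5+out)+T*dt+np.array([0,dy,0]))[0]
    a=np.radians(st[1]); M=np.array([[np.cos(a),np.sin(a),0],[np.sin(a),-np.cos(a),0],[0,0,-1]]); 
    p,Mc,o=pose()
    # keep the present tilt: rotate current M about tool z so that x yaw matches
    cur=np.arctan2(Mc[1,0],Mc[0,0]); Rz=R.from_euler('z',a-cur).as_matrix(); 
    Mt=Mc@R.from_euler('z',-(a-cur)).as_matrix()
    return b-Mt@OFF, b
def go(st,out,**k):
    g,b=tgt(st,out,**k); print('ball target',b.round(1),'tcp target',g.round(1)); plan(g,st[1]+90)
    p,M,o=pose(); print('ball now',(p+M@OFF).round(1),'F',np.round(o['force'],2))
E
python3 - <<'E'
from h import *
settle(3); go(RD,90)
E
```

```text
ball target [582.5 -51.9 146.8] tcp target [ 572.9 -129.6  322.4]
tcp [537.3 302.7 353.6] tool x [0.477 0.879 0.002] y [ 0.879 -0.477  0.007] z [ 0.0073 -0.0021 -1.    ] q [ 0.432  0.156  1.368 -0.005  1.612  0.929] w 23.5 t 11.4
shift in tool axes mm [-363.1  237.2   32.3] turn deg -22.97
ball now [576.7 371.  178.2] F [ 0.07 -0.6  -0.09]
```

Emit:
arm_command(
  deltas=[
    [0.02,[-0.012,0.008,0],0],
    [0.02,[-0.024,0.0155,0],0],
    [0.02,[-0.024,0.0155,0],0],
    [0.02,[-0.024,0.0155,0],0],
    [0.02,[-0.024,0.0155,0],0],
    [0.02,[-0.024,0.0155,0],0],
    [0.02,[-0.024,0.0155,0],0],
    [0.02,[-0.024,0.0155,0],0],
    [0.02,[-0.024,0.0155,0],0],
    [0.02,[-0.024,0.0155,0],0],
    [0.02,[-0.024,0.0155,0],0],
    [0.02,[-0.024,0.0155,0],0],
  ],
)

```text
time: 12.4
tcp_pos: [558.1, -40.1, 337.4]
ee_rot: [-2.691, -1.618, 0.017]
force: [0.3, -0.2, -2.0]
width: 23.6
```

Run:
```python
from h import *
settle(2); go(RD,90)
```

```text
ball target [582.5 -51.9 146.8] tcp target [ 576.1 -129.   322.8]
tcp [558.1 -42.7 337.1] tool x [ 0.473  0.881 -0.01 ] y [ 0.881 -0.473 -0.007] z [-0.0106 -0.0057 -0.9999] q [-0.164  0.017  1.545 -0.007  1.589  0.329] w 24.1 t 12.5
shift in tool axes mm [-67.4  56.8  14.5] turn deg -22.74
ball now [594.1  25.1 160.8] F [-0.26  0.54 -1.9 ]
```

Emit:
arm_command(
  deltas=[
    [0.02,[-0.015,0.013,0],0],
    [0.02,[-0.022,0.018,0],0],
    [0.02,[-0.022,0.018,0],0],
    [0.02,[-0.008,0.008,0],0],
    [0.02,[0,0,0],-6],
    [0.02,[0,0,0],-6],
    [0.02,[0,0,0],-6],
    [0.02,[0,0,0],-4.7],
  ],
)

```text
time: 13.17
tcp_pos: [573.2, -133.6, 327.4]
ee_rot: [-2.306, -2.113, 0.026]
force: [-0.2, 0.3, -0.8]
width: 23.9
```

Run:
```python
from h import *
import pickle
settle(2); t=avg('top',2); s=avg('scene',3); pickle.dump((t,s),open('v3.pkl','wb'))
go(RD,90); p,M,o=pose(); b=p+M@OFF
print(proj(s,b),proj(t,b))
pts=lambda L:[p+ (M@(OFF[:,None]+ (np.array([[-s5*z] ,[0],[-c5*z]]))))[:,0] for z in L]
line=np.array(pts([0,60,105,165]))
a=overlay(s,'s5',(205,130,65,65),9,[([line],(0,0,255)),([loc(*RD,P) for P in station('round',6.5)],(0,255,0))])
u,v=proj(t,b)[0].astype(int); crop(t,'t5',(u-25,v-25,50,50),12)
save(t,'top5')
```

```text
ball target [582.5 -51.9 146.8] tcp target [ 577.7 -129.7  322.6]
tcp [ 573.6 -133.6  328.5] tool x [ 0.094  0.996 -0.003] y [ 0.995 -0.094 -0.02 ] z [-0.0201 -0.0015 -0.9998] q [-0.312  0.106  1.468 -0.008  1.586 -0.218] w 24.2 t 13.52
shift in tool axes mm [4.2 3.9 5.9] turn deg 0.09
ball now [578.2 -55.8 152.8] F [-0.09  0.81 -1.47]
[[258.96179597 168.75181539]] [[262.7798601  162.96042419]]
```

View pics/s5.png

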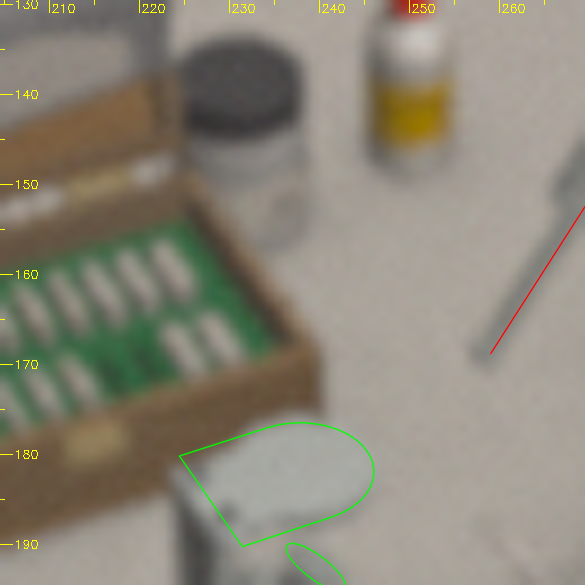

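View pics/t5.png

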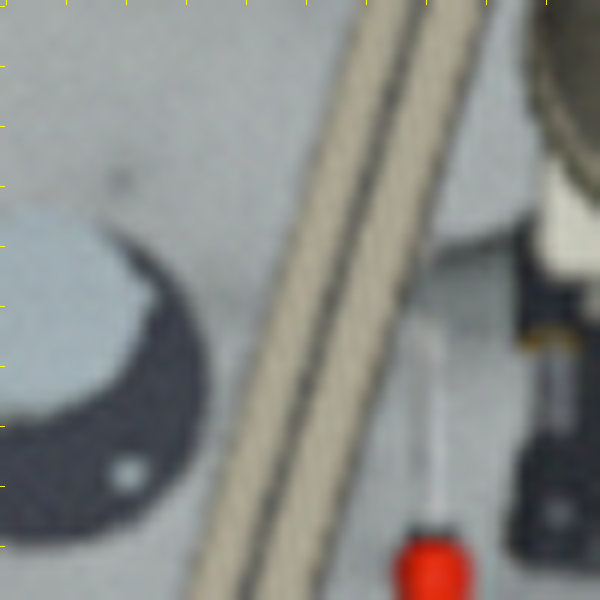

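Run:
```python
from h import *
go(RD,60)
```

```text
ball target [584.4 -32.7 123.8] tcp target [ 579.6 -110.5  299.6]
tcp [ 573.6 -133.6  328.5] tool x [ 0.094  0.996 -0.003] y [ 0.995 -0.094 -0.02 ] z [-0.0201 -0.0015 -0.9998] q [-0.312  0.106  1.468 -0.008  1.586 -0.218] w 24.2 t 13.52
shift in tool axes mm [23.6  4.4 28.8] turn deg 0.09
ball now [578.2 -55.8 152.8] F [-0.09  0.81 -1.47]
```

Emit:
arm_command(
  deltas=[
    [0.02,[0.0236,0.0044,0.0288],0],
  ],
)

```text
time: 13.6
tcp_pos: [581.6, -113.9, 306.1]
ee_rot: [-2.327, -2.107, 0.018]
force: [1.4, 0.3, -0.4]
width: 23.9
```

Run:
```python
from h import *
settle(4); go(RD,30)
```

```text
ball target [586.2 -13.5 100.8] tcp target [581.8 -91.4 276.6]
tcp [ 579.1 -109.9  298.5] tool x [ 0.094  0.996 -0.003] y [ 0.995 -0.094 -0.022] z [-0.0224 -0.0011 -0.9997] q [-0.271  0.121  1.506 -0.007  1.536 -0.177] w 24.1 t 13.8
shift in tool axes mm [18.7  1.5 21.9] turn deg 0.1
ball now [583.4 -32.  122.8] F [ 0.32  0.02 -1.17]
```

Emit:
arm_command(
  deltas=[
    [0.02,[0.0187,0.0015,0.0219],0],
  ],
)

```text
time: 13.88
tcp_pos: [584.0, -94.5, 282.3]
ee_rot: [-2.322, -2.107, 0.021]
force: [1.1, 0.2, -0.8]
width: 24.1
```

Run:
```python
from h import *
settle(4); go(RD,8)
s=avg('scene',3); p,M,o=pose(); b=p+M@OFF; print(proj(s,b))
pts=lambda L:[p+ (M@(OFF[:,None]+ (np.array([[-s5*z] ,[0],[-c5*z]]))))[:,0] for z in L]
a=crop(s,'x',(215,160,45,60),9)
c=overlay(s,'x',(215,160,45,60),9,[([np.array(pts([0,60]))],(0,0,255)),([loc(*RD,P) for P in station('round',6.5)],(0,255,0))])
cv2.imwrite('pics/s6.png',cv2.resize(np.hstack([a,c]),None,fx=.98,fy=.98))
```

```text
ball target [5.876e+02 5.000e-01 8.400e+01] tcp target [583.3 -77.3 259.8]
tcp [581.8 -91.7 277. ] tool x [ 0.094  0.996 -0.004] y [ 0.995 -0.094 -0.023] z [-0.0228 -0.0015 -0.9997] q [-0.24   0.131  1.535 -0.007  1.498 -0.146] w 23.5 t 14.08
shift in tool axes mm [14.6  0.5 17.2] turn deg 0.12
ball now [585.9 -13.9 101.2] F [ 0.47 -0.62 -3.01]
[[246.32867115 183.69339302]]
```

View pics/s6.png

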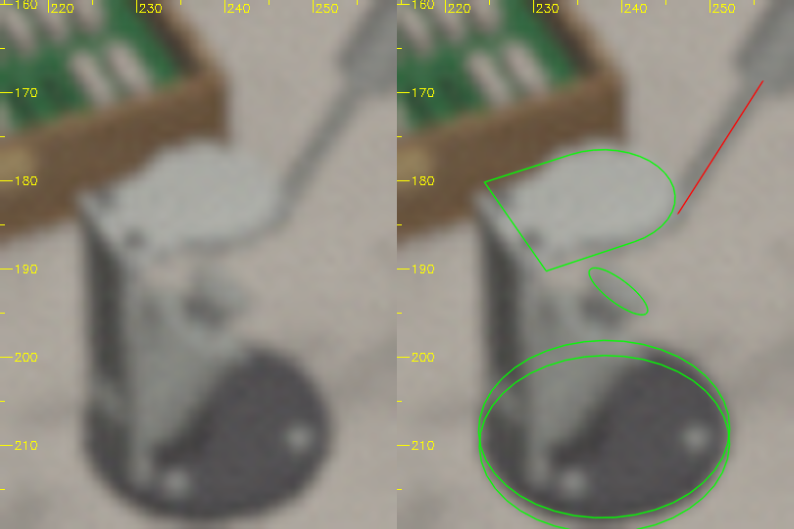

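Emit:
arm_command(
  deltas=[
    [0.02,[0.0146,0.0005,0.0172],0],
  ],
)

```text
time: 14.32
tcp_pos: [585.8, -80.8, 265.8]
ee_rot: [-2.323, -2.107, 0.02]
force: [1.0, -0.1, -0.9]
width: 23.7
```

Run:
```python
from h import *
settle(4); go(RD,2)
s=avg('scene',3); p,M,o=pose(); b=p+M@OFF; print(proj(s,b))
pts=lambda L:[p+ (M@(OFF[:,None]+ (np.array([[-s5*z] ,[0],[-c5*z]]))))[:,0] for z in L]
a=crop(s,'x',(220,165,35,45),11)
c=overlay(s,'x',(220,165,35,45),11,[([np.array(pts([0,60]))],(0,0,255)),([loc(*RD,P) for P in station('round',6.5)],(0,255,0))])
cv2.imwrite('pics/s7.png',np.hstack([a,c]))
```

```text
ball target [588.    4.4  79.4] tcp target [583.3 -73.3 255.2]
tcp [583.7 -78.3 261.3] tool x [ 0.094  0.996 -0.004] y [ 0.995 -0.094 -0.021] z [-0.0208 -0.0022 -0.9998] q [-0.217  0.139  1.555 -0.007  1.468 -0.122] w 23.8 t 14.52
shift in tool axes mm [ 5.  -0.8  6. ] turn deg 0.08
ball now [588.3  -0.6  85.5] F [ 0.41 -0.1  -0.41]
[[242.36152491 188.60645338]]
```

View pics/s7.png

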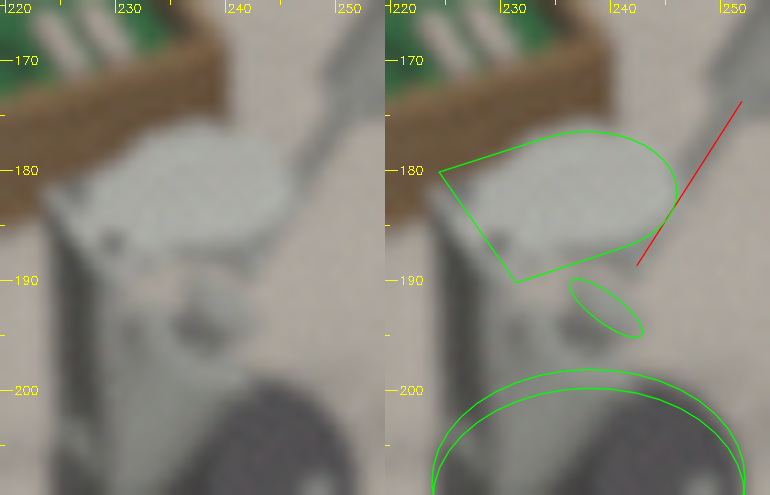

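```bash
cat > fit2.py <<'E'
from fit import *
t,s=pickle.load(open('v0.pkl','rb')); t1,s1=pickle.load(open('v1.pkl','rb'))
th=np.linspace(-np.pi/2,np.pi/2,30)
def g_round(bx=30,z=123): return np.array([(bx,-26,z)]+[(6-26*np.cos(a),26*np.sin(a),z) for a in th]+[(bx,26,z)])
def g_sq(bx=30,z=123): return np.array([(bx,26,z),(-20,26,z),(-20,-26,z),(bx,-26,z)],float)
for nm,L,o0,yaw in (('round',g_round(),(588,10),84.5),('sq',g_sq(),(561,-262),65.8)):
  for vn,v in (('top',t),('scene0',s),('scene1',s1)):
    if nm=='sq' and vn=='scene0': continue
    G=gradimg(v,0.8)
    X=np.arange(-9,9.1,.75); Z=np.array([[score(v,G,[loc((o0[0]+a,o0[1]+b),yaw,L)]) for b in X] for a in X])
    i,j=np.unravel_index(Z.argmax(),Z.shape)
    w=np.exp((Z-Z.max())/Z.max()*25); w/=w.sum(); m=(w.sum(1)@X,w.sum(0)@X)
    print(nm,vn,'max',Z.max().round(1),'at0',score(v,G,[loc(o0,yaw,L)]).round(1),'best',(o0[0]+X[i],o0[1]+X[j]),'mean',np.round([o0[0]+m[0],o0[1]+m[1]],1))
E
python3 fit2.py
```

```text
round top max 18.7 at0 16.4 best (np.float64(585.75), np.float64(8.5)) mean [585.8   8.6]
round scene0 max 9.2 at0 8.4 best (np.float64(591.0), np.float64(8.5)) mean [590.7   8.4]
round scene1 max 9.5 at0 8.6 best (np.float64(591.0), np.float64(9.25)) mean [590.6   8.9]
sq top max 16.5 at0 15.7 best (np.float64(559.5), np.float64(-261.25)) mean [ 559.2 -261.4]
sq scene1 max 14.8 at0 13.5 best (np.float64(560.25), np.float64(-267.25)) mean [ 558.5 -266.5]
```

```bash
sed -i 's/RD=((588.5,10.),84.5); SQ=((561.,-262.),65.8)/RD=((588.5,8.8),84.5); SQ=((559.5,-263.),65.8)/' h.py
python3 - <<'E'
from h import *
go(RD,2,dt=-1)
E
```

```text
ball target [588.    3.6  79.7] tcp target [583.  -74.1 255.5]
tcp [584.2 -78.6 261.9] tool x [ 0.095  0.995 -0.004] y [ 0.995 -0.095 -0.019] z [-0.0191 -0.0024 -0.9998] q [-0.217  0.138  1.554 -0.007  1.467 -0.121] w 23.9 t 14.67
shift in tool axes mm [ 4.4 -1.5  6.4] turn deg 0.04
ball now [589.1  -0.9  86.1] F [-0.17 -0.16 -1.05]
```

Emit:
arm_command(
  deltas=[
    [0.02,[0.0044,-0.0015,0.0064],0],
  ],
)

```text
time: 14.75
tcp_pos: [583.9, -75.1, 257.5]
ee_rot: [-2.32, -2.107, 0.022]
force: [0.5, 1.2, -1.4]
width: 24.0
```

```bash
cat >> h.py <<'E'
def force(k=4,sett=3,st=None):
    settle(sett); F=[];T=[];Q=[]
    for _ in range(k):
        env.snapshot('top'); o=env.get_obs(); F.append(o['force']); T.append(o['wrist_torque']); Q.append(o['tcp_pos'])
    F=np.mean(F,0); print('Favg',F.round(2),'T',np.mean(T,0).round(3),'tcp',np.mean(Q,0).round(2))
    if st:
        n=loc((0,0),st[1],[(-S,0,C)])[0]; print('along n',round(F@n,2))
E
python3 - <<'E'
from h import *
force(4,2,RD); go(RD,-2,dt=-1)
E
```

```text
Favg [-0.07 -0.11 -1.19] T [-0.071 -0.09  -0.005] tcp [582.81 -73.98 255.34]
along n -0.84
ball target [588.2   6.1  76.7] tcp target [583.3 -71.5 252.5]
tcp [582.9 -74.1 255.6] tool x [ 0.095  0.995 -0.004] y [ 0.995 -0.095 -0.019] z [-0.0192 -0.0025 -0.9998] q [-0.21   0.138  1.567 -0.006  1.455 -0.114] w 23.8 t 15.05
shift in tool axes mm [2.6 0.2 3.1] turn deg 0.05
ball now [587.8   3.6  79.7] F [-0.01 -0.   -1.01]
```

Emit:
arm_command(
  deltas=[
    [0.02,[0.0026,0.0002,0.0031],0],
  ],
)

```text
time: 15.13
tcp_pos: [583.7, -71.9, 253.2]
ee_rot: [-2.318, -2.106, 0.024]
force: [-1.2, -0.8, 0.0]
width: 24.0
```

Run:
```python
from h import *
force(4,2,RD); go(RD,-5,dt=-1)
```

```text
Favg [ 0.41 -1.21  0.24] T [-0.303 -0.162 -0.035] tcp [583.54 -71.6  252.73]
along n 0.93
ball target [588.4   8.   74.4] tcp target [583.4 -69.5 250.2]
tcp [583.5 -71.6 252.8] tool x [ 0.095  0.995 -0.005] y [ 0.995 -0.095 -0.018] z [-0.0186 -0.0028 -0.9998] q [-0.206  0.14   1.57  -0.007  1.45  -0.11 ] w 24.0 t 15.43
shift in tool axes mm [ 2.1 -0.3  2.6] turn deg 0.05
ball now [588.5   5.9  76.9] F [-0.01 -1.56  0.26]
```

Emit:
arm_command(
  deltas=[
    [0.02,[0.0028,0,0.0033],0],
  ],
)

```text
time: 15.52
tcp_pos: [583.9, -69.4, 250.3]
ee_rot: [-2.318, -2.107, 0.024]
force: [-1.8, -2.1, 1.4]
width: 24.1
```

Run:
```python
from h import *
force(4,2,RD); go(RD,-5,dt=-1)
s=avg('scene',3); p,M,o=pose(); b=p+M@OFF; print(proj(s,b))
pts=lambda L:[p+ (M@(OFF[:,None]+ (np.array([[-s5*z] ,[0],[-c5*z]]))))[:,0] for z in L]
a=crop(s,'x',(220,165,35,45),11)
c=overlay(s,'x',(220,165,35,45),11,[([np.array(pts([0,60]))],(0,0,255)),([loc(*RD,P) for P in station('round',6.5)],(0,255,0))])
cv2.imwrite('pics/s8.png',np.hstack([a,c]))
```

```text
Favg [-0.16 -2.21  2.52] T [-0.458 -0.008  0.026] tcp [583.81 -68.93 249.62]
along n 3.36
ball target [588.4   8.   74.4] tcp target [583.3 -69.5 250.2]
tcp [583.8 -69.  249.7] tool x [ 0.095  0.995 -0.005] y [ 0.995 -0.095 -0.018] z [-0.0183 -0.0031 -0.9998] q [-0.201  0.142  1.574 -0.007  1.444 -0.105] w 23.9 t 15.82
shift in tool axes mm [-0.5 -0.4 -0.5] turn deg 0.04
ball now [588.8   8.5  73.8] F [-0.64 -2.33  2.36]
[[239.89787199 192.53797253]]
```

View pics/s8.png

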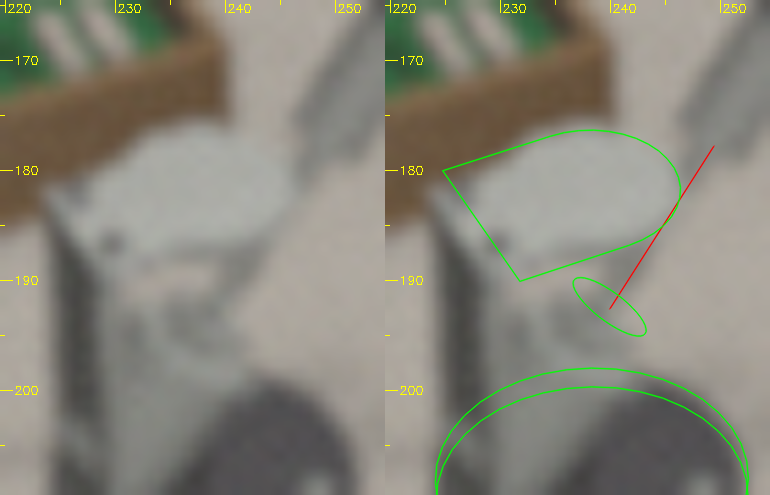

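Run:
```python
from h import *
force(8,2,RD); go(RD,30,dt=-1)
```

```text
Favg [ 0.06 -2.81  2.11] T [-0.484 -0.094 -0.009] tcp [583.78 -68.9  249.53]
along n 3.41
ball target [586.3 -14.4 101.2] tcp target [581.2 -91.9 277. ]
tcp [583.8 -68.9 249.5] tool x [ 0.095  0.995 -0.005] y [ 0.995 -0.095 -0.018] z [-0.0184 -0.0029 -0.9998] q [-0.201  0.142  1.574 -0.007  1.444 -0.105] w 24.0 t 16.47
shift in tool axes mm [-23.3  -0.9 -27.4] turn deg 0.04
ball now [588.8   8.7  73.6] F [-0.51 -2.96  1.75]
```

Emit:
arm_command(
  deltas=[
    [0.02,[-0.0233,0,-0.0274],0],
  ],
)

```text
time: 16.55
tcp_pos: [579.7, -88.3, 270.6]
ee_rot: [-2.306, -2.103, 0.031]
force: [-0.7, 0.2, -3.1]
width: 24.3
```

Run:
```python
from h import *
force(3,3,RD); go(RD,75,dt=-1)
```

```text
Favg [ 0.28 -0.03 -1.87] T [-0.094 -0.067  0.006] tcp [581.87 -91.56 276.26]
along n -1.43
ball target [583.5 -43.1 135.6] tcp target [ 578.8 -120.9  311.4]
tcp [581.5 -91.3 275.6] tool x [ 0.095  0.995 -0.004] y [ 0.995 -0.095 -0.02 ] z [-0.0204 -0.0017 -0.9998] q [-0.239  0.129  1.539 -0.006  1.493 -0.144] w 23.5 t 16.85
shift in tool axes mm [-29.9  -0.7 -35.7] turn deg 0.05
ball now [586.2 -13.5  99.8] F [ 0.46  0.79 -2.15]
```

Emit:
arm_command(
  deltas=[
    [0.02,[-0.025,0,-0.03],0],
  ],
)

```text
time: 16.93
tcp_pos: [577.2, -111.6, 297.6]
ee_rot: [-2.302, -2.101, 0.033]
force: [0.9, 0.1, -3.7]
width: 23.6
```

Run:
```python
from h import *
settle(3); go(SQ,80,dt=-1)
```

```text
ball target [ 536.8 -313.5  139.5] tcp target [ 507.1 -384.4  315.7]
tcp [ 580.3 -116.6  306.7] tool x [ 0.096  0.995 -0.004] y [ 0.995 -0.096 -0.018] z [-0.0182 -0.0022 -0.9998] q [-0.281  0.121  1.491 -0.007  1.546 -0.185] w 23.6 t 17.08
shift in tool axes mm [-273.7  -47.4   -7. ] turn deg 18.7
ball now [585.5 -38.9 130.9] F [ 0.43  0.66 -1.66]
```

Emit:
arm_command(
  deltas=[
    [0.02,[0,0,-0.03],0],
    [0.02,[0,0,-0.035],0],
    [0.02,[-0.013,-0.003,0],0],
    [0.02,[-0.025,-0.0045,0],0],
    [0.02,[-0.025,-0.0045,0],0],
    [0.02,[-0.025,-0.0045,0],0],
    [0.02,[-0.025,-0.0045,0],0],
    [0.02,[-0.025,-0.0045,0],0],
    [0.02,[-0.025,-0.0045,0],0],
    [0.02,[-0.025,-0.0045,0],0],
    [0.02,[-0.025,-0.0045,0],0],
    [0.02,[-0.025,-0.0045,0],0],
  ],
)

```text
time: 18.08
tcp_pos: [514.6, -342.2, 350.9]
ee_rot: [-2.278, -2.105, 0.028]
force: [1.0, 1.0, -1.6]
width: 24.1
```

Run:
```python
from h import *
settle(2); go(SQ,80,dt=-1)
```

```text
ball target [ 536.8 -313.5  139.5] tcp target [ 511.2 -387.7  315. ]
tcp [ 513.4 -344.4  350. ] tool x [0.083 0.996 0.013] y [ 0.996 -0.082 -0.043] z [-0.0416  0.0165 -0.999 ] q [-0.668  0.2    1.326 -0.013  1.659 -0.586] w 23.9 t 18.18
shift in tool axes mm [-43.9   2.8  34.4] turn deg 19.49
ball now [ 513.4 -263.3  175.7] F [-0.32  0.59 -2.15]
```

Emit:
arm_command(
  deltas=[
    [0.02,[-0.022,0.0015,0],0],
    [0.02,[-0.018,0.001,0],0],
    [0.02,[0,0,0],6.5],
    [0.02,[0,0,0],6.5],
    [0.02,[0,0,0],6.3],
  ],
)

```text
time: 18.6
tcp_pos: [513.3, -381.4, 339.9]
ee_rot: [-2.6, -1.675, 0.04]
force: [0.4, -0.0, -1.5]
width: 23.9
```

Run:
```python
from h import *
settle(3); go(SQ,80,dt=-1)
```

```text
ball target [ 536.8 -313.5  139.5] tcp target [ 512.3 -389.4  314.4]
tcp [ 513.4 -381.1  340.4] tool x [0.405 0.914 0.005] y [ 0.913 -0.404 -0.054] z [-0.0479  0.0262 -0.9985] q [-0.713  0.268  1.265 -0.012  1.662 -0.297] w 23.6 t 18.75
shift in tool axes mm [-8.2  3.8 25.8] turn deg 0.32
ball now [ 537.5 -305.   165.5] F [-0.31 -0.88 -1.64]
```

Emit:
arm_command(
  deltas=[
    [0.02,[0,0,-0.035],0],
  ],
)

```text
time: 18.83
tcp_pos: [513.4, -379.6, 366.0]
ee_rot: [-2.576, -1.686, 0.046]
force: [-0.6, -0.3, -3.1]
width: 23.8
```

Run:
```python
from h import *
settle(4); go(SQ,80,dt=-1)
```

```text
ball target [ 536.8 -313.5  139.5] tcp target [ 511.9 -389.1  314.5]
tcp [ 515.8 -381.8  376.5] tool x [0.402 0.916 0.004] y [ 0.915 -0.401 -0.051] z [-0.0455  0.0243 -0.9987] q [-0.712  0.268  1.2   -0.011  1.724 -0.3  ] w 23.9 t 19.03
shift in tool axes mm [-8.4  2.5 61.9] turn deg 0.52
ball now [ 540.1 -306.   201.5] F [ 0.79  0.15 -2.83]
```

Emit:
arm_command(
  deltas=[
    [0.02,[0,0,0.03],0],
    [0.02,[0,0,0.03],0],
    [0.02,[0,0,0],0],
  ],
)

```text
time: 19.28
tcp_pos: [513.8, -379.8, 314.7]
ee_rot: [-2.589, -1.705, 0.036]
force: [-1.1, 1.0, -3.7]
width: 23.8
```

Run:
```python
from h import *
settle(4); go(SQ,80,dt=-1)
```

```text
ball target [ 536.8 -313.5  139.5] tcp target [ 509.9 -387.4  314.9]
tcp [ 515.8 -381.6  323.5] tool x [0.397 0.918 0.   ] y [ 0.917 -0.396 -0.037] z [-0.0343  0.0149 -0.9993] q [-0.712  0.264  1.299 -0.011  1.614 -0.304] w 24.1 t 19.48
shift in tool axes mm [-7.7 -2.8  8.7] turn deg 0.83
ball now [ 541.7 -307.3  148.1] F [-0.07 -0.53 -1.08]
```

Run:
```python
from h import *
s=avg('scene',3); p,M,o=pose(); b=p+M@OFF; print(proj(s,b))
pts=lambda L:[p+ (M@(OFF[:,None]+ (np.array([[-s5*z] ,[0],[-c5*z]]))))[:,0] for z in L]
a=crop(s,'x',(285,130,60,65),9)
c=overlay(s,'x',(285,130,45,65),9,[([np.array(pts([0,60]))],(0,0,255)),([loc(*SQ,P) for P in station('square',6.5)],(0,255,0))])
d=np.hstack([a,c]); k=min(1,800/d.shape[1]); cv2.imwrite('pics/s9.png',cv2.resize(d,None,fx=k,fy=k)); go(SQ,45,dt=-1)
```

```text
[[328.69100275 149.87045795]]
ball target [ 546.  -293.   112.7] tcp target [ 518.9 -366.7  288.2]
tcp [ 516.  -382.   324.1] tool x [ 0.397  0.918 -0.001] y [ 0.917 -0.397 -0.036] z [-0.0331  0.0138 -0.9994] q [-0.712  0.264  1.299 -0.011  1.613 -0.304] w 23.4 t 19.63
shift in tool axes mm [15.2 -2.1 36.1] turn deg 0.8
ball now [ 542.1 -307.8  148.7] F [-0.62 -0.81 -2.24]
```

View pics/s9.png

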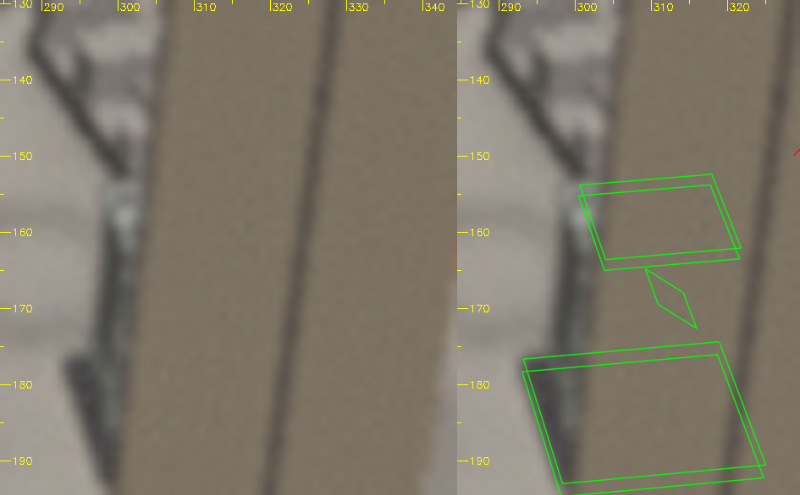

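Run:
```python
from h import *
t=avg('top',3); p,M,o=pose(); b=p+M@OFF; print(proj(t,b))
pts=lambda L:[p+ (M@(OFF[:,None]+ (np.array([[-s5*z] ,[0],[-c5*z]]))))[:,0] for z in L]
overlay(t,'t9',(295,135,60,60),10,[([np.array(pts([0,60]))],(0,0,255)),([loc(*SQ,P) for P in station('square',6.5)],(0,255,0))])
```

```text
[[346.23772897 172.86928048]]
```

View pics/t9.png

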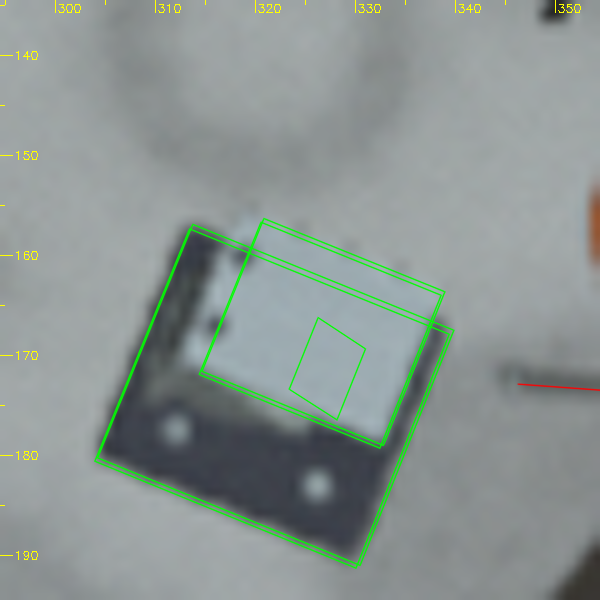

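```bash
sed -i 's/SQ=((559.5,-263.),65.8)/SQ=((557.,-264.5),65.8)/' h.py
python3 - <<'E'
from h import *
go(SQ,45,dt=-1)
E
```

```text
ball target [ 543.5 -294.5  112.7] tcp target [ 516.6 -368.4  288.1]
tcp [ 515.8 -381.8  323.2] tool x [ 0.397  0.918 -0.   ] y [ 0.917 -0.397 -0.037] z [-0.0342  0.0148 -0.9993] q [-0.712  0.265  1.3   -0.011  1.613 -0.304] w 23.3 t 19.78
shift in tool axes mm [12.6 -3.2 35.2] turn deg 0.8
ball now [ 541.7 -307.4  147.8] F [ 0.25  0.31 -1.62]
```

Emit:
arm_command(
  deltas=[
    [0.02,[0.0126,-0.0032,0.035],0.8],
  ],
)

```text
time: 19.87
tcp_pos: [518.7, -372.1, 296.7]
ee_rot: [-2.625, -1.695, 0.027]
force: [2.0, -1.5, 1.0]
width: 24.0
```

Run:
```python
from h import *
settle(3); t=avg('top',4); p,M,o=pose(); b=p+M@OFF; print(proj(t,b))
pts=lambda L:[p+ (M@(OFF[:,None]+ (np.array([[-s5*z] ,[0],[-c5*z]]))))[:,0] for z in L]
I=[([np.array(pts([0,60]))],(0,0,255)),([loc((559.4,-261.7),65.8,P) for P in station('square',6.5)],(0,255,0))]
a=crop(t,'x',(310,150,40,45),10); c=overlay(t,'t10',(310,150,40,45),10,I); cv2.imwrite('pics/t10.png',np.hstack([a,c])); go(SQ,18,dt=-1)
```

```text
[[340.20054134 173.77654454]]
ball target [ 550.6 -278.7   92. ] tcp target [ 523.4 -352.2  267.5]
tcp [ 517.2 -369.3  290.5] tool x [ 0.41   0.912 -0.002] y [ 0.912 -0.41  -0.035] z [-0.0322  0.0128 -0.9994] q [-0.696  0.258  1.367 -0.011  1.55  -0.273] w 24.1 t 20.22
shift in tool axes mm [18.2 -0.6 23. ] turn deg -0.0
ball now [ 544.4 -295.8  114.9] F [ 0.17  0.17 -0.67]
```

View pics/t10.png

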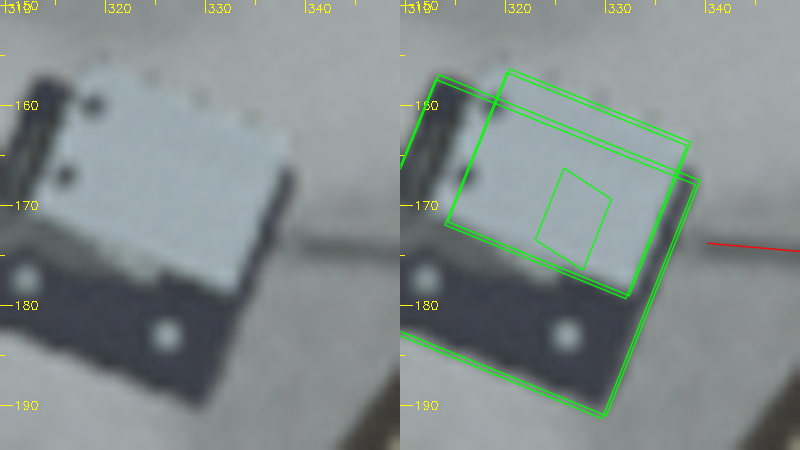

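Run:
```python
from h import *
import pickle
t0,s0=pickle.load(open('v0.pkl','rb'))
g=lambda im,b:im[b[1]:b[1]+b[3],b[0]:b[0]+b[2]].astype(np.float32).mean(2)
b=(300,150,34,48)
cur=[env.snapshot('top') for _ in range(4)]
for nm,im in [('v1',pickle.load(open('v1.pkl','rb'))[0]['img']),('v2',pickle.load(open('v2.pkl','rb'))[0]['img']),('v3',pickle.load(open('v3.pkl','rb'))[0]['img'])]+[('c%d'%i,c['img']) for i,c in enumerate(cur)]:
    for bb in ((300,150,34,48),(355,140,40,90)):
        print(nm,bb,np.round(cv2.phaseCorrelate(g(t0['img'],bb),g(im,bb))[0],2),end=' ')
    print()
print(np.abs(cur[0]['pose']-t0['pose']).max())
crop(dict(img=t0['img']),'t0b',(310,150,40,45),10)
```

```text
v1 (300, 150, 34, 48) [ 0.01 -0.01] v1 (355, 140, 40, 90) [-0.01  0.07] 
v2 (300, 150, 34, 48) [-0.01 -0.04] v2 (355, 140, 40, 90) [-0.04 -0.  ] 
v3 (300, 150, 34, 48) [-0.22  0.11] v3 (355, 140, 40, 90) [-0.07 -0.03] 
c0 (300, 150, 34, 48) [-0.12 -0.09] c0 (355, 140, 40, 90) [-0.52 -0.04] 
c1 (300, 150, 34, 48) [-0.08 -0.08] c1 (355, 140, 40, 90) [-0.61  0.14] 
c2 (300, 150, 34, 48) [-0.1  -0.03] c2 (355, 140, 40, 90) [-0.61  0.49] 
c3 (300, 150, 34, 48) [ 0.02 -0.09] c3 (355, 140, 40, 90) [-0.73  0.35] 
0.0
```

View pics/t0b.png

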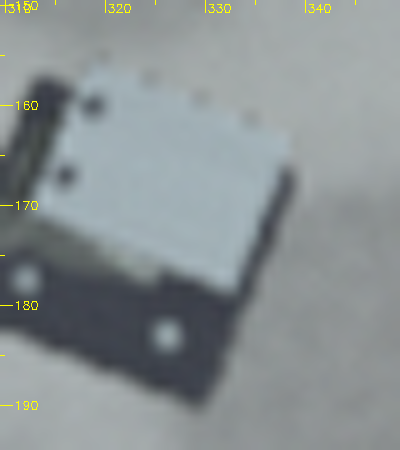

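Run:
```python
from h import *
import pickle
t=avg('top',6); pickle.dump(t,open('v10.pkl','wb'))
t0=pickle.load(open('v0.pkl','rb'))[0]
p,M,o=pose(); b=p+M@OFF; print(proj(t,b),b.round(1),M[:,2].round(4))
d=dict(img=np.clip((t['img'].astype(float)-90)*2.6,0,255).astype(np.uint8)); a=crop(d,'x',(325,155,40,40),10)
e=t['img'].astype(float).mean(2)-t0['img'].astype(float).mean(2); d=dict(img=np.repeat(np.clip(128+2*e,0,255).astype(np.uint8)[:,:,None],3,2)); c=crop(d,'x',(325,155,40,40),10)
cv2.imwrite('pics/t11.png',np.hstack([a,c]))
```

```text
[[339.69258856 174.17369928]] [ 543.5 -294.6  112.9] [-0.0342  0.0147 -0.9993]
```

View pics/t11.png

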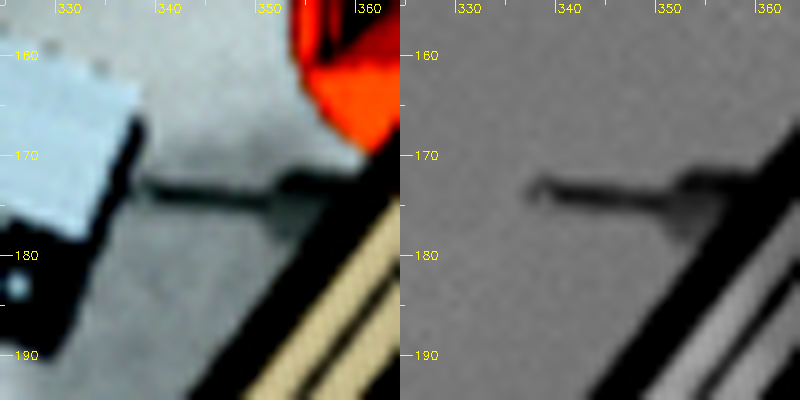

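```bash
sed -i 's/SQ=((557.,-264.5),65.8)/SQ=((559.,-263.5),65.8)/; s/OFF=np.array(\[78.5,0.8,175.5\])/OFF=np.array([81.,1.2,175.5])/' h.py
python3 - <<'E'
from h import *
go(SQ,15,dt=-1)
E
```

```text
ball target [ 553.4 -275.9   89.7] tcp target [ 525.1 -351.9  265.1]
tcp [ 516.6 -368.4  288.3] tool x [ 0.41   0.912 -0.001] y [ 0.911 -0.41  -0.037] z [-0.0342  0.0147 -0.9993] q [-0.695  0.258  1.37  -0.011  1.549 -0.273] w 23.9 t 20.72
shift in tool axes mm [18.6  1.8 23.1] turn deg -0.0
ball now [ 544.9 -292.5  112.9] F [-0.09  0.22 -1.76]
```

Emit:
arm_command(
  deltas=[
    [0.02,[0.0186,0.0018,0.0231],0],
  ],
)

```text
time: 20.8
tcp_pos: [525.7, -355.5, 270.6]
ee_rot: [-2.622, -1.691, 0.03]
force: [1.1, -0.6, -0.7]
width: 23.7
```

Run:
```python
from h import *
import pickle
settle(3); t=avg('top',4); t0=pickle.load(open('v0.pkl','rb'))[0]
go(SQ,3,dt=-1); p,M,o=pose(); b=p+M@OFF; print(proj(t,b))
pts=lambda L:[p+ (M@(OFF[:,None]+ (np.array([[-s5*z] ,[0],[-c5*z]]))))[:,0] for z in L]
I=[([np.array(pts([0,60]))],(0,0,255)),([loc(*SQ,P) for P in station('square',6.5)],(0,255,0))]
e=t['img'].astype(float).mean(2)-t0['img'].astype(float).mean(2); d=dict(t); d['img']=np.repeat(np.clip(128+2*e,0,255).astype(np.uint8)[:,:,None],3,2)
a=overlay(t,'x',(315,155,40,40),10,I); c=overlay(d,'x',(315,155,40,40),10,I[:1])
cv2.imwrite('pics/t12.png',np.hstack([a,c]))
```

```text
ball target [ 556.6 -268.9   80.5] tcp target [ 528.1 -344.7  256. ]
tcp [ 525.2 -352.5  266.3] tool x [ 0.41   0.912 -0.001] y [ 0.911 -0.41  -0.036] z [-0.0332  0.0136 -0.9994] q [-0.668  0.263  1.405 -0.01   1.508 -0.244] w 23.8 t 21.15
shift in tool axes mm [ 8.4 -0.2 10.3] turn deg -0.02
ball now [ 553.7 -276.8   90.8] F [-0.55  0.22 -1.27]
[[332.51044702 172.24731415]]
```

View pics/t12.png

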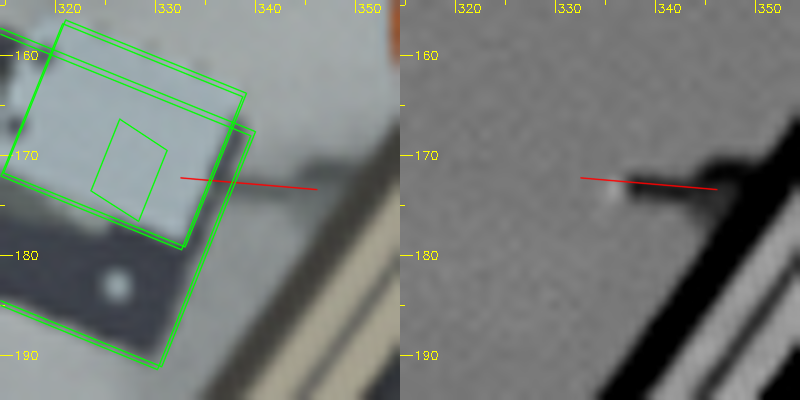

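Emit:
arm_command(
  deltas=[
    [0.02,[0.0084,0,0.0103],0],
  ],
)

```text
time: 21.23
tcp_pos: [528.8, -346.9, 259.1]
ee_rot: [-2.619, -1.691, 0.03]
force: [1.1, -0.3, -1.5]
width: 23.8
```

Run:
```python
from h import *
force(4,2,SQ); go(SQ,-1,dt=-1)
```

```text
Favg [ 0.45 -0.45 -1.79] T [-0.1   -0.049 -0.021] tcp [ 528.18 -344.49  255.63]
along n -1.22
ball target [ 557.6 -266.5   77.4] tcp target [ 529.2 -342.3  253. ]
tcp [ 528.3 -344.8  256.1] tool x [ 0.41   0.912 -0.001] y [ 0.911 -0.41  -0.036] z [-0.0332  0.0135 -0.9994] q [-0.655  0.265  1.422 -0.01   1.49  -0.232] w 23.8 t 21.53
shift in tool axes mm [ 2.6 -0.1  3.1] turn deg -0.01
ball now [ 556.8 -269.    80.6] F [ 1.51 -0.08 -0.94]
```

Emit:
arm_command(
  deltas=[
    [0.02,[0.0028,0,0.0033],0],
  ],
)

```text
time: 21.62
tcp_pos: [529.5, -342.9, 253.7]
ee_rot: [-2.615, -1.69, 0.032]
force: [0.0, 0.3, -1.3]
width: 23.8
```

Run:
```python
from h import *
force(4,2,SQ); go(SQ,-5,dt=-1)
```

```text
Favg [-0.23 -0.44 -1.44] T [-0.077 -0.045  0.019] tcp [ 529.31 -342.14  252.74]
along n -0.78
ball target [ 558.7 -264.2   74.4] tcp target [ 530.2 -340.   249.9]
tcp [ 529.3 -342.2  252.8] tool x [ 0.41   0.912 -0.001] y [ 0.911 -0.41  -0.036] z [-0.0334  0.0136 -0.9993] q [-0.651  0.265  1.427 -0.009  1.484 -0.227] w 23.6 t 21.92
shift in tool axes mm [2.4 0.1 2.9] turn deg -0.01
ball now [ 557.7 -266.4   77.2] F [-0.36 -0.22 -1.68]
```

Emit:
arm_command(
  deltas=[
    [0.02,[0.0022,0,0.0027],0],
  ],
)

```text
time: 22.0
tcp_pos: [530.1, -340.6, 250.7]
ee_rot: [-2.614, -1.69, 0.032]
force: [-1.3, -1.2, 1.2]
width: 24.0
```

Run:
```python
from h import *
force(4,2,SQ); go(SQ,-8,dt=-1)
```

```text
Favg [-0.72 -1.65  0.61] T [-0.304  0.03   0.027] tcp [ 530.13 -340.29  250.31]
along n 1.62
ball target [ 559.5 -262.4   72.1] tcp target [ 531.  -338.1  247.6]
tcp [ 530.1 -340.3  250.4] tool x [ 0.41   0.912 -0.002] y [ 0.911 -0.41  -0.036] z [-0.0331  0.0131 -0.9994] q [-0.648  0.266  1.431 -0.01   1.479 -0.224] w 23.7 t 22.3
shift in tool axes mm [ 2.3 -0.   2.7] turn deg -0.01
ball now [ 558.6 -264.6   74.8] F [-0.21 -2.42  0.65]
```

Emit:
arm_command(
  deltas=[
    [0.02,[0.002,0,0.0024],0],
  ],
)

```text
time: 22.38
tcp_pos: [530.8, -338.9, 248.6]
ee_rot: [-2.614, -1.69, 0.032]
force: [-1.7, -1.8, 1.9]
width: 23.8
```

Run:
```python
from h import *
force(8,3,SQ); force(6,0,SQ); go(SQ,25,dt=-1)
t=avg('top',2); p,M,o=pose(); 
pts=lambda L:[p+ (M@(OFF[:,None]+ (np.array([[-s5*z] ,[0],[-c5*z]]))))[:,0] for z in L]
I=[([np.array(pts([0,60]))],(0,0,255)),([loc(*SQ,P) for P in station('square',6.5)],(0,255,0))]
overlay(t,'t13',(310,150,45,45),12,I)
```

```text
Favg [-1.06 -2.22  1.76] T [-0.367  0.157  0.054] tcp [ 530.87 -338.58  248.1 ]
along n 2.93
Favg [-1.03 -2.09  1.92] T [-0.392  0.122  0.022] tcp [ 530.87 -338.53  248.  ]
along n 2.97
ball target [ 550.8 -281.8   97.3] tcp target [ 522.3 -357.5  272.9]
tcp [ 530.9 -338.5  248. ] tool x [ 0.41   0.912 -0.002] y [ 0.911 -0.41  -0.035] z [-0.033   0.013  -0.9994] q [-0.645  0.266  1.435 -0.009  1.475 -0.221] w 23.9 t 23.23
shift in tool axes mm [-20.9  -1.  -24.9] turn deg -0.02
ball now [ 559.4 -262.8   72.4] F [-0.34 -2.67  1.39]
```

View pics/t13.png

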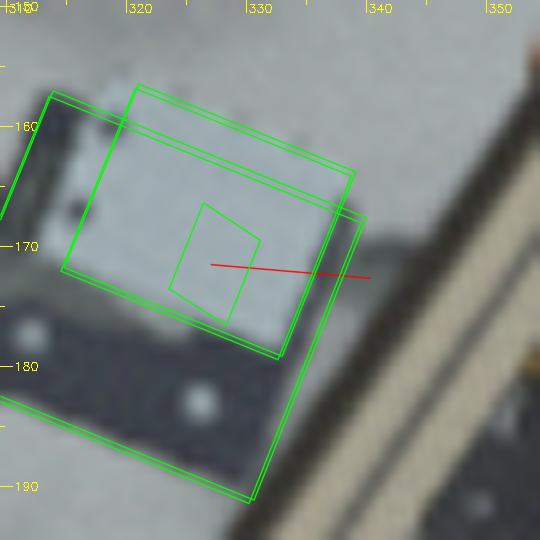

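Emit:
arm_command(
  deltas=[
    [0.02,[-0.021,0,-0.025],0],
  ],
)

```text
time: 23.42
tcp_pos: [522.5, -353.7, 266.9]
ee_rot: [-2.602, -1.689, 0.034]
force: [-0.2, 0.1, -2.4]
width: 23.8
```

Run:
```python
from h import *
force(3,3,SQ)
```

```text
Favg [-0.35  0.32 -2.43] T [-0.09  -0.054  0.01 ] tcp [ 523.08 -357.51  272.27]
along n -1.96
```

Emit:
arm_command(
  deltas=[
    [0.02,[-0.025,0,-0.03],0],
  ],
)

```text
time: 23.8
tcp_pos: [513.2, -374.7, 293.0]
ee_rot: [-2.596, -1.687, 0.035]
force: [-0.7, 0.5, -3.4]
width: 23.8
```

Run:
```python
from h import *
settle(3); plan((536,301.8,350),61.56+90); p,M,o=pose(); print((p+M@OFF).round(1))
```

```text
tcp [ 514.  -381.2  302.9] tool x [ 0.411  0.912 -0.001] y [ 0.911 -0.411 -0.035] z [-0.0322  0.0132 -0.9994] q [-0.713  0.265  1.336 -0.011  1.574 -0.29 ] w 23.9 t 23.95
shift in tool axes mm [ 631.7 -262.   -38.8] turn deg 4.18
[ 542.7 -305.5  127.4]
```

Emit:
arm_command(
  deltas=[
    [0.02,[0,0,-0.04],0],
  ],
)

```text
time: 24.03
tcp_pos: [512.6, -378.8, 331.2]
ee_rot: [-2.599, -1.68, 0.038]
force: [-0.2, -0.4, -4.1]
width: 24.0
```

Run:
```python
from h import *
settle(4)
```

Emit:
arm_command(
  deltas=[
    [0.02,[0,0,-0.041],0],
  ],
)

```text
time: 24.32
tcp_pos: [514.7, -378.7, 370.7]
ee_rot: [-2.597, -1.681, 0.039]
force: [-1.1, 0.8, -4.3]
width: 23.9
```

Run:
```python
from h import *
settle(4); plan((536,301.8,350),61.56+90); p,M,o=pose(); print((p+M@OFF).round(1))
```

```text
tcp [ 517.9 -381.5  384.3] tool x [ 0.41   0.912 -0.002] y [ 0.912 -0.41  -0.031] z [-0.0294  0.0115 -0.9995] q [-0.71   0.256  1.2   -0.011  1.716 -0.289] w 23.8 t 24.52
shift in tool axes mm [ 630.8 -262.2   41.6] turn deg 4.25
[ 547.  -306.1  208.7]
```

Emit:
arm_command(
  deltas=[
    [0.02,[0.013,-0.005,0],0],
    [0.02,[0.027,-0.0112,0],0],
    [0.02,[0.027,-0.0112,0],0],
    [0.02,[0.027,-0.0112,0],0],
    [0.02,[0.027,-0.0112,0],0],
    [0.02,[0.027,-0.0112,0],0],
    [0.02,[0.027,-0.0112,0],0],
    [0.02,[0.027,-0.0112,0],0],
    [0.02,[0.027,-0.0112,0],0],
    [0.02,[0.027,-0.0112,0],0],
    [0.02,[0.027,-0.0112,0],0],
    [0.02,[0.027,-0.0112,0],0],
  ],
)

```text
time: 25.52
tcp_pos: [520.9, -26.9, 361.4]
ee_rot: [-2.595, -1.669, 0.055]
force: [1.4, 0.4, -2.2]
width: 23.8
```

Run:
```python
from h import *
plan((536,301.8,350),61.56+90); p,M,o=pose(); print((p+M@OFF).round(1))
```

```text
tcp [520.9 -26.9 361.4] tool x [0.415 0.91  0.   ] y [ 0.908 -0.414 -0.066] z [-0.0599  0.0276 -0.9978] q [-0.16  -0.051  1.569  0.018  1.687  0.27 ] w 23.8 t 25.52
shift in tool axes mm [ 305.3 -121.7   19.6] turn deg 3.92
[545.1  51.2 186.3]
```

Emit:
arm_command(
  deltas=[
    [0.02,[0.026,-0.0104,0],0],
    [0.02,[0.026,-0.0104,0],0],
    [0.02,[0.026,-0.0104,0],0],
    [0.02,[0.026,-0.0104,0],0],
    [0.02,[0.026,-0.0104,0],0],
    [0.02,[0.026,-0.0104,0],0],
    [0.02,[0.026,-0.0104,0],0],
    [0.02,[0.026,-0.0104,0],0],
    [0.02,[0.026,-0.0104,0],0],
    [0.02,[0.026,-0.0104,0],0],
    [0.02,[0.013,-0.005,0],0],
  ],
)

```text
time: 26.43
tcp_pos: [520.0, 290.9, 344.4]
ee_rot: [-2.577, -1.667, 0.096]
force: [0.7, 0.1, -1.4]
width: 23.5
```

Run:
```python
from h import *
settle(3);plan((536,301.8,350),61.56+90); p,M,o=pose(); print((p+M@OFF).round(1))
```

```text
tcp [520.7 288.4 344.7] tool x [ 0.409  0.912 -0.015] y [ 0.908 -0.408 -0.093] z [-0.0909  0.024  -0.9956] q [0.392 0.159 1.384 0.057 1.674 0.817] w 24.3 t 26.58
shift in tool axes mm [18.4  8.  -6.3] turn deg 4.22
[538.9 366.1 168.7]
```

Emit:
arm_command(
  deltas=[
    [0.02,[0,0,-0.041],0],
  ],
)

```text
time: 26.67
tcp_pos: [520.8, 285.6, 374.0]
ee_rot: [-2.574, -1.666, 0.127]
force: [0.3, -0.6, -3.7]
width: 23.8
```

Run:
```python
from h import *
settle(3)
```

Emit:
arm_command(
  deltas=[
    [0.02,[-0.02,0.009,0],0],
    [0.02,[-0.033,0.016,0],0],
    [0.02,[-0.033,0.016,0],0],
    [0.02,[-0.033,0.016,0],0],
    [0.02,[-0.033,0.016,0],0],
    [0.02,[-0.033,0.016,0],0],
    [0.02,[-0.033,0.016,0],0],
    [0.02,[-0.033,0.016,0],0],
    [0.02,[-0.033,0.016,0],0],
    [0.02,[-0.033,0.016,0],0],
    [0.02,[-0.033,0.016,0],0],
    [0.02,[-0.015,0.007,0],0],
  ],
)

```text
time: 27.82
tcp_pos: [527.9, -144.5, 368.7]
ee_rot: [-2.588, -1.659, 0.09]
force: [-0.3, -0.9, -0.9]
width: 23.7
```

Run:
```python
from h import *
settle(3);plan((536,301.8,350),61.56+90); p,M,o=pose(); print((p+M@OFF).round(1))
```

```text
tcp [ 528.3 -141.8  368.8] tool x [ 0.417  0.909 -0.012] y [ 0.905 -0.416 -0.088] z [-0.0849  0.0261 -0.996 ] q [-0.353  0.04   1.467 -0.005  1.724  0.077] w 24.0 t 27.97
shift in tool axes mm [ 406.6 -176.1   29.6] turn deg 3.73
[548.3 -64.1 192.9]
```

Emit:
arm_command(
  deltas=[
    [0.02,[0,0,0.04],0],
    [0.02,[0,0,0.04],0],
    [0.02,[0,0,0],0],
  ],
)

```text
time: 28.22
tcp_pos: [521.6, -139.6, 289.1]
ee_rot: [-2.592, -1.658, 0.081]
force: [-1.0, -0.8, -2.7]
width: 23.8
```

Run:
```python
from h import *
settle(3);plan((536,301.8,350),61.56+90)
```

```text
tcp [ 525.2 -140.7  298.4] tool x [ 0.418  0.908 -0.009] y [ 0.906 -0.418 -0.07 ] z [-0.0675  0.0209 -0.9975] q [-0.354  0.037  1.596 -0.004  1.579  0.078] w 24.0 t 28.37
shift in tool axes mm [ 405.9 -178.8  -42.9] turn deg 3.67
```

Emit:
arm_command(
  deltas=[
    [0.02,[0,0,-0.041],0],
  ],
)

```text
time: 28.45
tcp_pos: [525.0, -140.0, 331.9]
ee_rot: [-2.59, -1.659, 0.082]
force: [0.0, -0.2, -3.9]
width: 23.9
```

Run:
```python
from h import *
settle(3);plan((536,301.8,350),61.56+90)
```

```text
tcp [ 530.4 -141.9  345.6] tool x [ 0.418  0.908 -0.008] y [ 0.907 -0.418 -0.059] z [-0.0568  0.017  -0.9982] q [-0.353  0.026  1.522 -0.004  1.653  0.078] w 23.7 t 28.6
shift in tool axes mm [ 405.4 -180.5    2.9] turn deg 3.71
```

Emit:
arm_command(
  deltas=[
    [0.02,[0,0,-0.041],0],
  ],
)

```text
time: 28.68
tcp_pos: [529.6, -141.3, 373.1]
ee_rot: [-2.598, -1.665, 0.071]
force: [-0.4, 0.2, -4.1]
width: 24.1
```

Run:
```python
from h import *
settle(3);plan((536,301.8,350),61.56+90)
```

```text
tcp [ 533.7 -142.8  385.3] tool x [ 0.418  0.909 -0.007] y [ 0.907 -0.417 -0.049] z [-0.0481  0.0139 -0.9987] q [-0.352  0.022  1.454 -0.004  1.716  0.078] w 23.7 t 28.83
shift in tool axes mm [ 405.2 -181.7   41.3] turn deg 3.74
```

Emit:
arm_command(
  deltas=[
    [0.02,[0,0,0.041],0],
    [0.02,[0,0,0.041],0],
    [0.02,[0,0,0],0],
  ],
)

```text
time: 29.08
tcp_pos: [532.8, -142.1, 307.4]
ee_rot: [-2.622, -1.682, 0.038]
force: [-1.1, 0.9, -3.3]
width: 23.7
```

Run:
```python
from h import *
settle(2);plan((536,301.8,350),61.56+90)
```

```text
tcp [ 534.9 -142.9  314.6] tool x [ 0.417  0.909 -0.006] y [ 0.909 -0.417 -0.028] z [-0.0279  0.0065 -0.9996] q [-0.352  0.023  1.58  -0.003  1.567  0.078] w 23.9 t 29.18
shift in tool axes mm [ 404.4 -185.4  -32.5] turn deg 3.79
```

Emit:
arm_command(
  deltas=[
    [0.02,[0,0,-0.041],0],
  ],
)

```text
time: 29.27
tcp_pos: [533.3, -142.1, 348.6]
ee_rot: [-2.617, -1.679, 0.044]
force: [-0.2, -0.5, -1.8]
width: 23.9
```

Run:
```python
from h import *
settle(3);plan((536,301.8,350),61.56+90)
```

```text
tcp [ 538.2 -143.9  362.7] tool x [ 0.417  0.909 -0.005] y [ 0.909 -0.417 -0.017] z [-0.0178  0.0029 -0.9998] q [-0.351  0.011  1.505 -0.003  1.643  0.078] w 24.3 t 29.42
shift in tool axes mm [ 404.2 -187.5   14. ] turn deg 3.8
```

Emit:
arm_command(
  deltas=[
    [0.02,[0,0,-0.041],0],
  ],
)

```text
time: 29.5
tcp_pos: [536.3, -143.0, 390.1]
ee_rot: [-2.625, -1.684, 0.033]
force: [-1.0, 0.8, -5.1]
width: 23.9
```

Run:
```python
from h import *
settle(3);plan((536,301.8,350),61.56+90)
```

```text
tcp [ 539.9 -144.3  402.6] tool x [ 0.417  0.909 -0.004] y [ 0.909 -0.417 -0.008] z [-9.3e-03 -2.0e-04 -1.0e+00] q [-0.351  0.007  1.438 -0.003  1.706  0.078] w 23.8 t 29.65
shift in tool axes mm [ 404.1 -189.1   52.6] turn deg 3.81
```

Emit:
arm_command(
  deltas=[
    [0.02,[0.017,-0.008,0],0],
    [0.02,[0.035,-0.016,0],0],
    [0.02,[0.035,-0.016,0],0],
    [0.02,[0.035,-0.016,0],0],
    [0.02,[0.035,-0.016,0],0],
    [0.02,[0.035,-0.016,0],0],
    [0.02,[0.035,-0.016,0],0],
  ],
)

```text
time: 30.23
tcp_pos: [542.8, 106.2, 405.6]
ee_rot: [2.652, 1.675, -0.003]
force: [1.4, 0.3, -1.0]
width: 24.1
```

Run:
```python
from h import *
settle(3);plan((536,301.8,350),61.56+90)
```

```text
tcp [542.7 107.3 405.3] tool x [ 0.425  0.905 -0.004] y [ 0.905 -0.425  0.002] z [ 0.     -0.0044 -1.    ] q [ 0.105 -0.015  1.454 -0.004  1.703  0.543] w 23.7 t 30.38
shift in tool axes mm [173.4 -88.8  54.4] turn deg 3.3
```

Emit:
arm_command(
  deltas=[
    [0.02,[0.018,-0.009,0],0],
    [0.02,[0.034,-0.0175,0],0],
    [0.02,[0.034,-0.0175,0],0],
    [0.02,[0.034,-0.0175,0],0],
    [0.02,[0.034,-0.0175,0],0],
  ],
)

```text
time: 30.8
tcp_pos: [540.4, 274.8, 405.2]
ee_rot: [2.654, 1.661, -0.002]
force: [1.2, -0.7, -1.7]
width: 24.0
```

Run:
```python
from h import *
settle(4);plan((536,301.8,350),61.56+90)
```

```text
tcp [540.1 274.6 404.5] tool x [ 0.434  0.901 -0.008] y [ 0.901 -0.434  0.007] z [ 0.0031 -0.01   -0.9999] q [ 0.391  0.129  1.306 -0.01   1.707  0.839] w 23.8 t 31.0
shift in tool axes mm [ 23.1 -15.9  54.2] turn deg 2.7
```

Emit:
arm_command(
  deltas=[
    [0.02,[0.0231,-0.0159,0.02],2.7],
  ],
)

```text
time: 31.08
tcp_pos: [538.8, 298.1, 389.3]
ee_rot: [2.691, 1.595, 0.007]
force: [1.0, 0.8, -0.7]
width: 23.9
```

Run:
```python
from h import *
settle(4);plan((536,301.8,310),61.56+90)
```

```text
tcp [536.1 300.6 383.5] tool x [ 0.477  0.879 -0.009] y [ 0.879 -0.477  0.007] z [ 0.0017 -0.0114 -0.9999] q [ 0.433  0.155  1.316 -0.011  1.674  0.929] w 23.9 t 31.28
shift in tool axes mm [ 1.7 -1.2 73.5] turn deg -0.03
```

Emit:
arm_command(
  deltas=[
    [0.02,[0.0017,-0.0012,0.035],0],
  ],
)

```text
time: 31.37
tcp_pos: [539.0, 301.6, 357.4]
ee_rot: [2.689, 1.599, 0.015]
force: [2.2, 1.3, 0.2]
width: 23.6
```

Run:
```python
from h import *
settle(4)
```

Emit:
arm_command(
  deltas=[
    [0.02,[0,0,0.035],0],
  ],
)

```text
time: 31.65
tcp_pos: [539.4, 301.0, 323.5]
ee_rot: [2.69, 1.598, 0.013]
force: [1.5, 0.6, 0.1]
width: 23.8
```

Run:
```python
from h import *
settle(4);plan((536,301.8,250),61.56+90)
s=avg('scene',4); p,M,o=pose(); b=p+M@OFF; print(proj(s,b))
p2=np.array([538.0,302.8,314.9]); M2=np.array([[.477,.879,.0095],[.879,-.477,-.0011],[.004,.009,-1]]); print('v2 pred',proj(s,p2+M2@OFF))
pts=lambda L:[p+ (M@(OFF[:,None]+ (np.array([[-s5*z] ,[0],[-c5*z]]))))[:,0] for z in L]
overlay(s,'s14',(115,190,50,50),12,[([np.array(pts([0,60]))],(0,0,255))])
```

```text
tcp [535.9 299.8 314.3] tool x [ 0.478  0.878 -0.012] y [ 0.878 -0.478  0.005] z [-0.001  -0.013  -0.9999] q [ 0.432  0.169  1.424 -0.011  1.554  0.931] w 23.6 t 31.85
shift in tool axes mm [ 2.6 -1.3 64.2] turn deg -0.12
[[130.72529392 224.42263537]]
v2 pred [[128.98672009 224.39296065]]
```

View pics/s14.png

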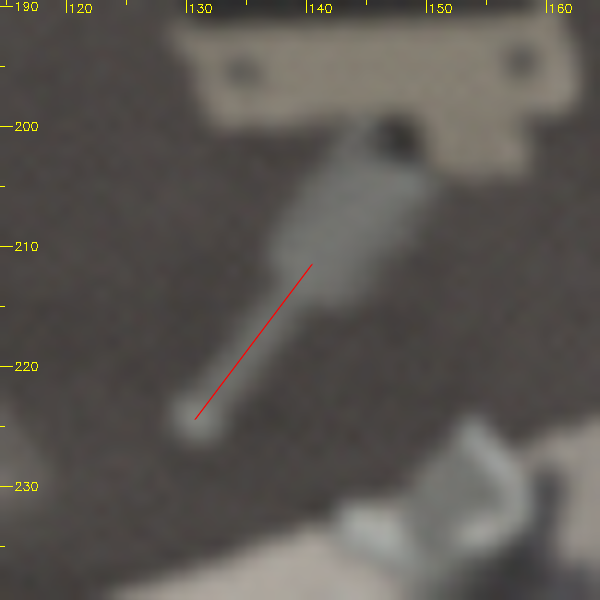

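Emit:
arm_command(
  deltas=[
    [0.02,[0.0026,-0.0013,0.03],-0.1],
  ],
)

```text
time: 32.13
tcp_pos: [539.8, 304.3, 294.1]
ee_rot: [2.688, 1.601, 0.015]
force: [1.1, 1.2, -0.6]
width: 24.0
```

Run:
```python
from h import *
settle(4);plan((536,301.8,255),61.56+90)
```

```text
tcp [536.4 303.  285.7] tool x [ 0.476  0.879 -0.01 ] y [ 0.879 -0.476  0.007] z [ 0.0011 -0.0121 -0.9999] q [ 0.436  0.185  1.458 -0.011  1.502  0.933] w 24.0 t 32.33
shift in tool axes mm [-1.   0.  30.8] turn deg 0.02
```

Emit:
arm_command(
  deltas=[
    [0.02,[-0.0003,0,0.03],0],
  ],
)

```text
time: 32.42
tcp_pos: [539.5, 304.0, 264.1]
ee_rot: [2.688, 1.602, 0.011]
force: [2.2, 0.3, -0.0]
width: 24.0
```

Run:
```python
from h import *
settle(4);plan((536,302.5,230),61.56+90)
```

```text
tcp [536.1 302.2 256.3] tool x [ 0.476  0.879 -0.011] y [ 0.879 -0.476  0.006] z [-1.000e-04 -1.260e-02 -9.999e-01] q [ 0.436  0.201  1.495 -0.011  1.451  0.933] w 24.0 t 32.62
shift in tool axes mm [ 0.5 -0.3 26.3] turn deg 0.02
```

Emit:
arm_command(
  deltas=[
    [0.02,[0.0005,0,0.016],0],
  ],
)

```text
time: 32.7
tcp_pos: [538.3, 303.4, 245.8]
ee_rot: [2.689, 1.602, 0.001]
force: [0.8, -0.1, -0.8]
width: 23.9
```

Run:
```python
from h import *
settle(3);plan((536,302.5,230),61.56+90)
```

```text
tcp [536.2 302.5 240.9] tool x [ 0.476  0.879 -0.012] y [ 0.879 -0.476  0.006] z [-7.000e-04 -1.290e-02 -9.999e-01] q [ 0.436  0.212  1.51  -0.012  1.425  0.934] w 24.1 t 32.85
shift in tool axes mm [ 0.1 -0.2 10.9] turn deg 0.02
```

Emit:
arm_command(
  deltas=[
    [0.02,[0,0,0.012],0],
  ],
)

```text
time: 32.93
tcp_pos: [537.7, 303.1, 232.8]
ee_rot: [2.689, 1.602, -0.003]
force: [1.2, 0.6, -0.8]
width: 23.9
```

Run:
```python
from h import *
force(3,3);plan((536,302.5,220),61.56+90)
```

```text
Favg [ 0.47  0.27 -1.56] T [-0.057 -0.023  0.008] tcp [536.16 302.3  229.12]
tcp [536.3 302.4 229.4] tool x [ 0.476  0.879 -0.011] y [ 0.879 -0.476  0.006] z [-3.000e-04 -1.270e-02 -9.999e-01] q [ 0.436  0.221  1.522 -0.012  1.404  0.934] w 24.2 t 33.23
shift in tool axes mm [ 0.1 -0.4  9.4] turn deg 0.02
```

Emit:
arm_command(
  deltas=[
    [0.02,[0,-0.0004,0.01],0],
  ],
)

```text
time: 33.32
tcp_pos: [537.2, 303.0, 221.9]
ee_rot: [2.689, 1.602, -0.004]
force: [0.8, 0.4, -1.6]
width: 24.0
```

Run:
```python
from h import *
force(3,3);plan((536,302.5,211),61.56+90)
```

```text
Favg [-0.27  0.23 -1.04] T [-0.054 -0.047 -0.022] tcp [535.73 302.33 218.96]
tcp [535.9 302.4 219.3] tool x [ 0.476  0.879 -0.012] y [ 0.879 -0.476  0.006] z [-5.000e-04 -1.280e-02 -9.999e-01] q [ 0.436  0.228  1.533 -0.012  1.387  0.934] w 23.5 t 33.62
shift in tool axes mm [ 0.2 -0.   8.3] turn deg 0.02
```

Emit:
arm_command(
  deltas=[
    [0.02,[0,0,0.005],0],
  ],
)

```text
time: 33.7
tcp_pos: [536.5, 302.7, 215.5]
ee_rot: [2.689, 1.602, -0.007]
force: [-0.2, 0.3, -1.3]
width: 23.8
```

Run:
```python
from h import *
force(4,3);plan((536,302.5,211),61.56+90)
```

```text
Favg [-0.07 -0.37 -1.68] T [-0.074 -0.005 -0.008] tcp [535.86 302.32 214.21]
tcp [535.9 302.4 214.4] tool x [ 0.476  0.879 -0.011] y [ 0.879 -0.476  0.006] z [-4.000e-04 -1.280e-02 -9.999e-01] q [ 0.436  0.232  1.538 -0.012  1.378  0.934] w 23.8 t 34.05
shift in tool axes mm [ 0.2 -0.   3.4] turn deg 0.02
```

Nearly seated, no lateral forces. Ease down the last millimetres.

Emit:
arm_command(
  deltas=[
    [0.02,[0,0,0.002],0],
  ],
)

```text
time: 34.13
tcp_pos: [536.2, 302.5, 213.0]
ee_rot: [2.689, 1.603, -0.009]
force: [0.4, -1.3, -1.3]
width: 24.0
```

Run:
```python
from h import *
force(4,3)
```

```text
Favg [ 0.01 -0.22 -1.42] T [-0.055 -0.022  0.008] tcp [535.94 302.32 212.38]
```

Emit:
arm_command(
  deltas=[
    [0.02,[0,0,0.0015],0],
  ],
)

```text
time: 34.57
tcp_pos: [536.1, 302.5, 211.4]
ee_rot: [2.69, 1.603, -0.009]
force: [-0.2, 2.8, 2.3]
width: 24.0
```

Run:
```python
from h import *
force(4,3);plan((536,302.5,211),61.56+90)
```

```text
Favg [-0.08  1.87 -0.51] T [ 0.37  -0.107  0.028] tcp [536.08 302.58 211.17]
tcp [536.1 302.6 211.2] tool x [ 0.476  0.879 -0.011] y [ 0.88  -0.476  0.006] z [ 2.000e-04 -1.220e-02 -9.999e-01] q [ 0.436  0.235  1.541 -0.011  1.371  0.934] w 23.8 t 34.92
shift in tool axes mm [-0.1 -0.1  0.2] turn deg 0.03
```

Emit:
arm_command(
  deltas=[
    [0.09,[0,0,0.0003],0],
  ],
)

```text
time: 35.0
tcp_pos: [536.2, 302.5, 211.0]
ee_rot: [2.689, 1.603, -0.009]
force: [-0.3, -0.3, 0.4]
width: 27.0
```

Run:
```python
from h import *
settle(15);force(3,0);plan((536,302.5,300),61.56+90)
s=avg('scene',3); crop(s,'s15',(110,180,100,100),6)
```

```text
Favg [ 0.05 -0.66  0.85] T [-0.028 -0.044  0.032] tcp [536.08 302.57 210.86]
tcp [536.  302.6 210.9] tool x [ 0.476  0.879 -0.011] y [ 0.88  -0.476  0.006] z [ 1.000e-04 -1.220e-02 -9.999e-01] q [ 0.436  0.235  1.541 -0.011  1.371  0.934] w 89.5 t 35.9
shift in tool axes mm [ -1.    0.5 -89.1] turn deg 0.03
```

View pics/s15.png

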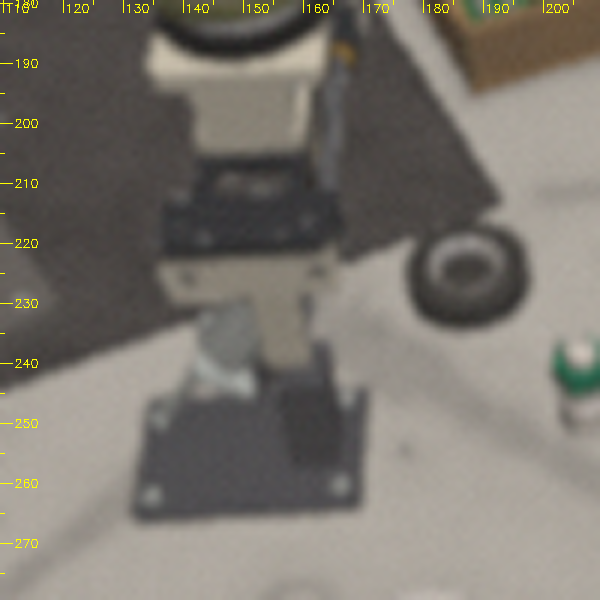

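Released with the jaws fully open. I'll lift straight up in steps.

Emit:
arm_command(
  deltas=[
    [0.09,[0,0,-0.03],0],
  ],
)

```text
time: 36.13
tcp_pos: [533.2, 301.5, 234.1]
ee_rot: [2.69, 1.603, -0.027]
force: [-0.1, -0.6, -1.3]
width: 89.8
```

Run:
```python
from h import *
force(2,3)
```

```text
Favg [-0.33 -0.14 -0.35] T [-0.012 -0.043  0.019] tcp [536.51 303.15 241.6 ]
```

Emit:
arm_command(
  deltas=[
    [0.09,[0,0,-0.03],0],
    [0.09,[0,0,-0.035],0],
    [0.09,[0,0,-0.035],0],
    [0.09,[-0.01,0,-0.02],0],
    [0.09,[-0.03,0,0],0],
    [0.09,[-0.035,0,0],0],
    [0.09,[-0.035,0,0],0],
    [0.09,[-0.035,0,0],0],
    [0.09,[-0.035,0,0],0],
    [0.09,[-0.035,0,0],0],
    [0.09,[-0.03,0,0],0],
    [0.09,[-0.015,0,0],0],
  ],
)

```text
time: 37.38
tcp_pos: [403.8, 68.9, 354.4]
ee_rot: [2.687, 1.613, -0.045]
force: [-0.2, 0.0, -0.5]
width: 89.7
```

Run:
```python
from h import *
import pickle
settle(3); plan((536,302.5,300),61.56+90)
t=avg('top',3); s=avg('scene',3); pickle.dump((t,s),open('v20.pkl','wb')); save(s,'scene20'); save(t,'top20')
t0,s0=pickle.load(open('v0.pkl','rb'))
a=crop(s0,'x',(120,200,50,70),8); b=crop(s,'x',(120,200,50,70),8); cv2.imwrite('pics/cmp_s.png',np.hstack([a,b]))
a=crop(t0,'x',(118,155,50,50),8); b=crop(t,'x',(118,155,50,50),8); cv2.imwrite('pics/cmp_t.png',np.hstack([a,b]))
```

```text
tcp [405.   70.3 354.7] tool x [ 0.471  0.882 -0.027] y [ 0.882 -0.471 -0.009] z [-0.0201 -0.0194 -0.9996] q [ 0.06  -0.395  1.874 -0.018  1.683  0.549] w 90.0 t 37.53
shift in tool axes mm [267.9   6.6  47.6] turn deg 0.32
```

View pics/scene20.png

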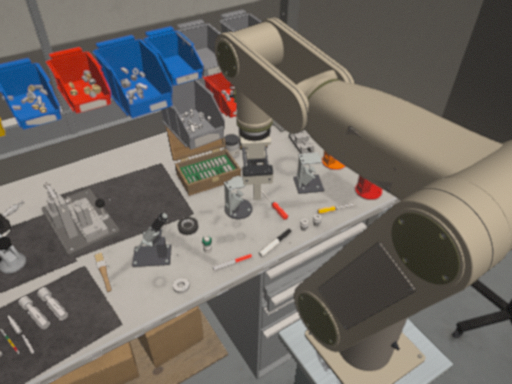

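View pics/cmp_s.png

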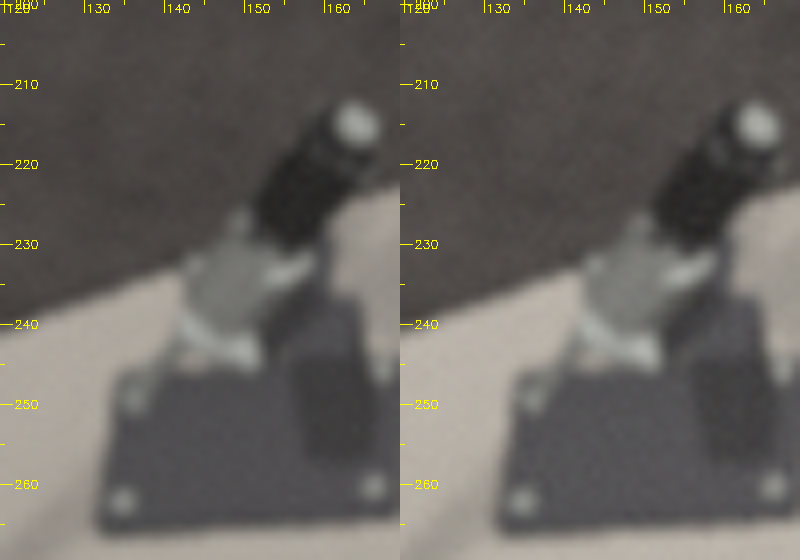

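View pics/cmp_t.png

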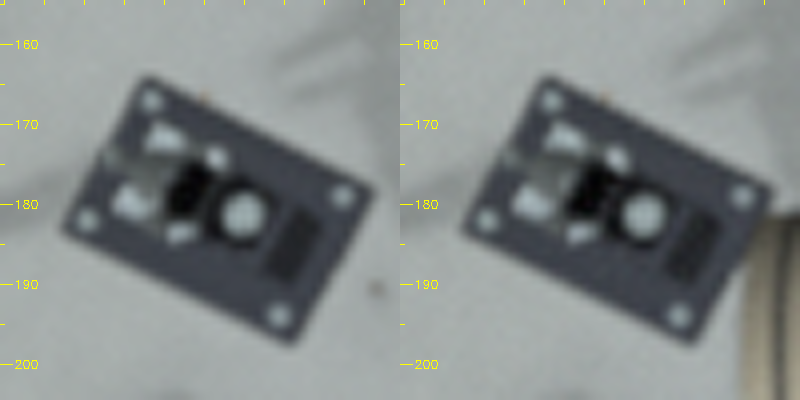

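Run:
```python
from h import *
import pickle
t0,s0=pickle.load(open('v0.pkl','rb')); t,s=pickle.load(open('v20.pkl','rb'))
g=lambda im,b:im[b[1]:b[1]+b[3],b[0]:b[0]+b[2]].astype(np.float32).mean(2)
for nm,b in {'rest':(122,160,40,38),'ring':(172,152,28,26),'coupl':(180,190,20,16),'driver':(262,160,20,46)}.items():
    print(nm,np.round(cv2.phaseCorrelate(g(t0['img'],b),g(t['img'],b))[0],2),np.abs(g(t0['img'],b)-g(t['img'],b)).mean().round(1))
print(env.job_done())
```

```text
rest [-0.05  0.09] 2.1
ring [-0.02  0.49] 1.1
coupl [4.15 3.82] 27.4
driver [-0.15 -0.  ] 1.1
the job is handed in; nothing more can be done
None
```

Run:
```python
import pickle,numpy as np,cv2
t0,s0=pickle.load(open('v0.pkl','rb')); t,s=pickle.load(open('v20.pkl','rb'))
g=lambda im,b:im[b[1]:b[1]+b[3],b[0]:b[0]+b[2]].astype(np.float32).mean(2)
for nm,b in {'coupling':(197,230,22,26),'ring':(172,210,30,30),'white ring':(168,272,28,24),'driver':(266,198,26,26)}.items():
    print(nm,np.round(cv2.phaseCorrelate(g(s0['img'],b),g(s['img'],b))[0],2),np.abs(g(s0['img'],b)-g(s['img'],b)).mean().round(1))
```

```text
coupling [0.01 0.44] 9.6
ring [-0.03 -0.02] 7.3
white ring [0.09 0.11] 10.3
driver [0.5  0.45] 9.5
```

I took the probe from its rest, pressed the round foot, then the square foot, laid the probe back in its rest and let go. The job was handed in at about 37.5 s, with the gripper clear of everything.

- **Round foot:** the press reached about 4.2 N along the foot's axis, or about 5 mm in by the spring figures. I held it about 1 s, and the foot showed further in in the scene picture.
- **Square foot:** the press reached about 4 N, again about 5 mm in, held about 0.9 s. The guard and the arm hid this foot from both cameras, so its give rests on the force alone.
- **How central the presses were:** my position estimates put the ball within about 3 mm of the middle on both feet. The two cameras disagreed by up to 5 mm on where each station stands. I also found the ball about 2.5 mm further along the tool than I had assumed when pressing the round foot, and corrected that before the square one.
- **Probe back in its rest:** the gripper finished within 1 mm of its grasp pose. In both cameras the probe matches the first pictures to about 0.3 px (about 1 mm).
- **Everything else:**
  - Both pictures of the coupling, ring gauge and screwdriver showed shifts of no more than 0.5 px, except the coupling's top view.
  - That check gave 4 px. I put it down to the arm covering the coupling there, because the scene camera shows it in place.
  - I ran the scene comparison just after handing in, on pictures taken before.
  - I did not check the collet separately.

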